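# Pack the dismantled microscope, heaviest parts lowest

## Robot

A 6-joint arm with a two-finger parallel gripper is mounted at the origin on the work surface. World frame = base frame: x ahead of the robot, y to its left, z up, the work surface at z = 0. Lengths are in m, angles in rad, forces in N, time in s.
With the tool pointing down it reaches from about 0.35 to 0.975 m from the base axis. Payload 4.9 kg.
Tool frame: the origin (TCP) lies at the very end of the fingers, on their centre line; the grasp point (between the pads) lies 19 mm behind it; x points along the fingers, y is the direction in which the jaws open and shut, and the axes are right-handed (so a half turn about x gives the same grasp; the last joint's range is limited). The gripper opens to 85 mm and grips with 20 to 120 N. Pads are 22 mm wide; open, the fingers measure 114 mm over their backs; the gripper's body (76 mm by 85 mm) begins 54 mm behind the grasp point. The pads swing forward as they close: fully open they stand 13 mm farther back than shut.
Start: joints at [-1.253, 0.053, 1.613, -0, 1.476, -0.119], TCP at [0.264, -0.566, 0.231] pointing down, gripper open.
Joint ranges: [-3.01, 3.01], [-1.01, 2.22], [0.06, 2.58], [-1.02, 4.17], [0.09, 2.62], [-3.14, 3.14]. Speed limits (rad/s): [2.57, 2.57, 3.14, 3.14, 3.14, 3.14].

## Interface

Orientations are given as a rotation vector (axis times angle).
In Python, from station import ctrl, get_image, calibration, finish_job, search_frame, cut_out, mark_of gives the robot as it stands. The module is installed in compiled form; this text tells all that it offers.
- The arm moves only by the tool arm_command, never from a script. Its argument "plan" is a list that holds one entry, the list of rows, each a list of 7 numbers: the shift along the tool's x, y, z in m, then the turn, a rotation vector about the tool's x, y, z in degrees, then the finger opening in m, from 0 to 0.0854. A call has 1 to 20 rows; each row shifts and turns the pose as measured when the row begins, along the tool's axes as they then stand; what a row does not reach is not made up. A row lasts 1/12 s, in which the tool goes at most 41.7 mm and 7.16 degrees, less where a joint would pass 70% of its speed; a pose out of reach is approached as far as the arm can. A call with a gripper value outside its range is refused whole. The fingers move at their own pace and stop on an object; "squeeze" is the grip in N (left out, the last holds). Time passes only in rows, so rows that do not move let the fingers close. It gives the time, the measured TCP pose, the force and the opening at its end, in the units of the state.
- ctrl.get_obs(): the state, without advancing time (a new reading comes with each control period).
- get_image(name): name is "scene" or "top" or "wrist"; returns the picture (480x640x3 uint8, red, green, blue); there is no depth.
- calibration(name): a dict with "fx", "fy", "cx", "cy" (pixels), "cam_to_world" (4x4, takes a point from camera to world coordinates); the wrist camera has in their place "hand_eye" (4x4, takes a point from camera to tool coordinates, whose origin is the TCP and whose axes are the tool frame's). Camera axes: x right, y down, z forward; pixel columns grow to the right and rows downward; lengths in m; the calibration is good to about 2 mm. A picture is of the moment at which its call begins: read the wrist's pose just before it. calibration takes no time and is no camera call.
- finish_job(): hands the job in, once; it reports no verdict.
Trained networks look in the newest picture that a camera, given by its name, has taken for a name from the list of things; names that differ only in an ending like _2 or _b are one class to them, and where a whole thing is asked for, a point or a joint stands for the part that bears it (a point fixed in the world has none). Each returns a list of dicts, best first, with "conf" (0 to 1); they miss things now and then, are a little off and sometimes report something else, mostly with a low value. They report only what shows in the picture. A call takes as long as a camera call. They do not tell look-alikes from the thing itself.
- search_frame(camera, thing): "at" ([x, y, z] in m, in the coordinates of the camera as it stood for that picture, good to about 4 mm: the middle of the surface that is visible of it).
- cut_out(camera, thing): "mask" (480x640 bool, what is visible of it).
- mark_of(camera, thing): "at" ([x, y, z] in m, in the coordinates of the camera as it stood for that picture, good to about 4 mm: a listed point, or the origin of a listed thing).
The state is a dict: "t": time; "q": joint angles; "dq": joint speeds; "effort": joint torques, N m; "tool_pos": TCP position; "tool_rot": TCP orientation; "contact_force": force on the tool from outside, world axes, zero at the start; "wrist_torque": the same for the moment, N m; "opening": finger opening in m.
Only numpy, scipy, OpenCV 4.12 (cv2) and the standard library are available. Lean on these libraries where they do the work, as an engineer would, in place of code of your own. Each camera call takes 0.05 s, during which the arm holds its last target. There are 200 camera calls.

## Task

Pack the parts of the dismantled microscope into the open dark grey crate, heaviest lowest: every rail casting side by side on the crate's floor with its foot down, then both white covers lying level across the castings with their ridges up, and every slide box lying flat on top of the covers. One casting is still held in the bench clamp: first flip the clamp's lever right over to free the jaw, then slide the jaw fully back and lift that casting out. Leave the jar, the glass dish and the phone where they are.

Things in the scene. Friction and masses are not known exactly. Their poses are not given: they have to be found in the camera images.
- crate: open dark grey plastic crate, fixed, outside 162 (x) x 232 (y) x 75 mm high, walls and floor 6 mm thick. Origin: centre of its underside, z up; yaw within 0.12 rad of the world's. It stands on one side, the clamp on the other, either way round. Up to three castings fit side by side along its x, two covers across them along its y; a full stack ends 19 mm above the rim.
- clamp: bench clamp, fixed: grey base plate 280 (x) x 90 (y) x 12 mm thick, origin at the centre of its underside, z up, yaw within 0.2 rad of the world's. A fixed steel stop 40 mm high stands at its -x end (x -135 to -115 mm), then comes the held casting, then the sliding jaw, then the lever on two cheeks (pivot at x +101.5 mm, z 32 mm).
- jaw (a joint): the steel sliding jaw's travel (m): 0 against the held casting, 0.036 fully back, that is slid along the clamp's +x, away from the casting. Sliding friction about 2 N; it stays where it is left. Block 60 mm wide, its top 50 mm above the bench, with a lip that overhangs the casting's foot by 12 mm, holding it down. Until the lever is flipped, its nose blocks the jaw.
- jaw_post (a point): on the axis of the upright round post on the jaw, 18 mm in diameter, reaching from 50 to 85 mm above the bench, by which the jaw is pushed or pulled; this point is at 85 mm, the post's top centre. It moves with the jaw, from the clamp's x +30 mm (jaw at 0).
- lever (a joint): angle (rad) of the clamp's lever, a bar 14 mm thick and 110 mm long with a black ball of 22 mm at its end, turning about the clamp's y axis: near 0 (locked) it leans 0.35 rad from upright towards the jaw (-x); 1.2 is fully flipped over (free), leaning 0.85 rad from upright away from the jaw (+x). About 0.12 N m of friction: it stays where it is left. Shut fingers can push it over.
- lever_knob (a point): centre of the black ball at the lever's end, 110 mm from the pivot (about 135 mm above the bench when locked); moves with the lever.
- casting_held: dark steel-grey T-rail casting of a microscope stand, the heaviest kind of part (about 600 g): a flat foot 124 x 66 x 12 mm with a web 90 long x 24 wide x 24 mm high standing along its middle (grip the web across its width), 36 mm high in all. Origin: centre of its underside; x along its length, z up. Always present, begins in the clamp, lengthwise along the clamp's x, on its base plate.
- casting_a: dark steel-grey T-rail casting of a microscope stand, the heaviest kind of part (about 600 g): a flat foot 124 x 66 x 12 mm with a web 90 long x 24 wide x 24 mm high standing along its middle (grip the web across its width), 36 mm high in all. Origin: centre of its underside; x along its length, z up. Lies loose on the bench, foot down; may be absent.
- casting_b: dark steel-grey T-rail casting of a microscope stand, the heaviest kind of part (about 600 g): a flat foot 124 x 66 x 12 mm with a web 90 long x 24 wide x 24 mm high standing along its middle (grip the web across its width), 36 mm high in all. Origin: centre of its underside; x along its length, z up. Lies loose on the bench, foot down; may be absent.
- cover_a: white ridged cover (about 150 g): a plate 130 x 66 x 8 mm with a ridge 110 long x 24 wide x 18 mm high along its middle (grip the ridge across its width), 26 mm high in all. Origin: centre of its underside; x along its length, z up. It lies loose on the bench, plate down.
- cover_b: white ridged cover (about 150 g): a plate 130 x 66 x 8 mm with a ridge 110 long x 24 wide x 18 mm high along its middle (grip the ridge across its width), 26 mm high in all. Origin: centre of its underside; x along its length, z up. It lies loose on the bench, plate down.
- slides_a: brown cardboard box of microscope slides with a paper label on top, the lightest kind of part (about 50 g): a tray 104 x 66 x 8 mm with a raised lid 96 long x 28 wide x 18 mm high along its middle (grip the lid across its width), 26 mm high in all, rigid. Origin: centre of its underside; x along its length, z up. Lies flat and loose on the bench; may be absent.
- slides_b: brown cardboard box of microscope slides with a paper label on top, the lightest kind of part (about 50 g): a tray 104 x 66 x 8 mm with a raised lid 96 long x 28 wide x 18 mm high along its middle (grip the lid across its width), 26 mm high in all, rigid. Origin: centre of its underside; x along its length, z up. Lies flat and loose on the bench; may be absent.
- jar: bystander: amber glass jar with a white cap, 64 mm in diameter, 85 mm high; origin at the centre of its underside.
- dish: bystander: shallow glass dish, 100 mm in diameter, 18 mm high; origin at the centre of its underside.
- phone: bystander: black mobile phone lying flat, 75 x 150 x 10 mm; origin at the centre of its underside.
Not all that is in view belongs to the job. Leave any red look-alike of the casting_held alone.

How it is judged:
On the way, in this order (a step that is already met when the one before it is completed fails the run):
1. the clamp's lever is flipped over (past 1.0 rad) (value of joint lever above 1 rad), for 0.2 s.
2. the jaw is slid back (30 mm or more) (value of joint jaw above 0.03 m), for 0.2 s.
At the end, for the whole second after the job is handed in: Every part present rests inside the crate: castings foot down on its floor (within 8 mm, tilt under 0.12 rad), covers ridge up with undersides 36 to 56 mm and slide boxes flat with undersides 62 to 120 mm above the crate's underside (tilt under 0.15 rad) (x of casting_held in the frame of crate between -0.05 and 0.05 m and y of casting_held in the frame of crate between -0.095 and 0.095 m and z of casting_held in the frame of crate between -0.01 and 0.014 m and angle between each of casting_held, casting_a, casting_b's own z axis and vertical below 0.12 rad and linear speed of each of casting_held, casting_a, casting_b, cover_a, cover_b, slides_a, slides_b below 0.02 m/s and x of casting_a in the frame of crate between -0.05 and 0.05 m and y of casting_a in the frame of crate between -0.095 and 0.095 m and z of casting_a in the frame of crate between -0.01 and 0.014 m and x of casting_b in the frame of crate between -0.05 and 0.05 m and y of casting_b in the frame of crate between -0.095 and 0.095 m and z of casting_b in the frame of crate between -0.01 and 0.014 m and x of cover_a in the frame of crate between -0.06 and 0.06 m and y of cover_a in the frame of crate between -0.085 and 0.085 m and z of cover_a in the frame of crate between 0.036 and 0.056 m and angle between each of cover_a, cover_b, slides_a, slides_b's own z axis and vertical below 0.15 rad and x of cover_b in the frame of crate between -0.06 and 0.06 m and y of cover_b in the frame of crate between -0.085 and 0.085 m and z of cover_b in the frame of crate between 0.036 and 0.056 m and x of slides_a in the frame of crate between -0.06 and 0.06 m and y of slides_a in the frame of crate between -0.095 and 0.095 m and z of slides_a in the frame of crate between 0.062 and 0.12 m and x of slides_b in the frame of crate between -0.06 and 0.06 m and y of slides_b in the frame of crate between -0.095 and 0.095 m and z of slides_b in the frame of crate between 0.062 and 0.12 m); the robot touches nothing.
It fails at once if the jar is pushed more than 30 mm (distance of jar from where it was at the start of the episode above 0.03 m).
It fails at once if the dish is pushed more than 30 mm (distance of dish from where it was at the start of the episode above 0.03 m).
It fails at once if the phone is pushed more than 30 mm (distance of phone from where it was at the start of the episode above 0.03 m).
Of casting_a, casting_b only 1 to 2 are there at a start; the rules pass over those that are not, and their reading is None.
Of slides_a, slides_b only 1 to 2 are there at a start; the rules pass over those that are not, and their reading is None.
At some moment in a run one of casting_a, casting_b, slides_a, slides_b may be knocked a few centimetres aside while the robot is not near it.
It also fails if it takes over 192 s, if anything falls off the work surface, if the arm or the gripper's body presses on something with over 40 N, if the wrist force passes 120 N, or if a joint passes its speed limit or range.

## Working session

There is one attempt and no reset: what is moved stays moved. The work goes in short steps, Python scripts to look and compute and a tool call to move; the robot and the scene stay as the last step left them, time stands still between calls to the robot, and variables do not carry over. Pictures are saved under pics/ and viewed, about 12 in all and at most 16, crops included, and the job is handed in when it is done.

Besides the shell and the picture viewer there is one more tool, called after "Call:" as a command line: name --argument value ..., lists and objects as JSON in quotes. arm_command: Moves the arm, as the interface text tells. Its arguments: {"type":"object","properties":{"plan":{"type":"array","items":{"type":"array","items":{"type":"array","items":{"type":"number"}}}},"squeeze":{"type":"number"}},"required":["plan"]}

```bash
mkdir -p pics; ls; cat > h.py <<'E'
import numpy as np, cv2
from scipy.spatial.transform import Rotation as R
from station import ctrl, get_image, calibration, finish_job, search_frame, cut_out, mark_of
def cam2w(name,obs=None):
    c=calibration(name)
    if name!='wrist': return np.array(c['cam_to_world'])
    o=obs or ctrl.get_obs(); T=np.eye(4); T[:3,:3]=R.from_rotvec(o['tool_rot']).as_matrix(); T[:3,3]=o['tool_pos']
    return T@np.array(c['hand_eye'])
def w(T,p): return (T@np.r_[p,1])[:3]
def save(im,n): cv2.imwrite('pics/'+n,im[:,:,::-1])
def pix2plane(name,uv,z,T=None):
    c=calibration(name); T=cam2w(name) if T is None else T
    uv=np.atleast_2d(uv).astype(float)
    d=np.c_[(uv[:,0]-c['cx'])/c['fx'],(uv[:,1]-c['cy'])/c['fy'],np.ones(len(uv))]@T[:3,:3].T
    return T[:3,3]+d*((z-T[2,3])/d[:,2])[:,None]
def w2pix(name,P,T=None):
    c=calibration(name); T=cam2w(name) if T is None else T
    q=(np.atleast_2d(P)-T[:3,3])@T[:3,:3]
    return np.c_[c['fx']*q[:,0]/q[:,2]+c['cx'],c['fy']*q[:,1]/q[:,2]+c['cy']]
E
python3 - <<'E'
from h import *
np.set_printoptions(precision=4,suppress=True)
for n in ('scene','top'):
    save(get_image(n),n+'0.png')
    T=cam2w(n);print(n,T[:3,3],T[:3,2],calibration(n)['fx'])
    for k in ['crate','clamp','jaw_post','lever_knob','casting_held','cover_a','slides_a','jar','dish','phone']:
        print(k,[(round(r['conf'],2),w(T,r['at']).round(3)) for r in mark_of(n,k)])
print(ctrl.get_obs())
print(calibration('wrist'))
E
```

```text
pics
scene [ 1.0608 -0.373   0.9454] [-0.5214  0.2789 -0.8064] 448.443001727178
crate [(0.79, array([ 0.487,  0.359, -0.001]))]
clamp [(0.95, array([ 0.482, -0.353, -0.   ]))]
jaw_post [(0.74, array([ 0.608, -0.132,  0.   ])), (0.62, array([ 0.517, -0.353,  0.087]))]
lever_knob [(0.91, array([ 0.553, -0.349,  0.135])), (0.4, array([ 0.431, -0.119,  0.002]))]
casting_held [(0.95, array([ 0.414, -0.53 , -0.   ])), (0.58, array([ 0.433, -0.352,  0.015]))]
cover_a [(0.78, array([0.431, 0.13 , 0.006])), (0.55, array([ 0.431, -0.115, -0.001]))]
slides_a [(0.97, array([ 0.458, -0.007, -0.   ])), (0.91, array([0.6  , 0.13 , 0.003]))]
jar [(0.9, array([ 0.286, -0.33 ,  0.   ])), (0.63, array([ 0.764,  0.017, -0.001]))]
dish [(0.78, array([0.762, 0.018, 0.   ]))]
phone [(0.94, array([ 0.277,  0.338, -0.003])), (0.59, array([ 0.61 , -0.128, -0.   ]))]
top [ 0.3965 -0.0731  1.6213] [ 0.0829  0.0057 -0.9965] 541.2104042016445
crate [(0.88, array([0.489, 0.359, 0.   ])), (0.45, array([ 0.554, -0.35 ,  0.136]))]
clamp [(0.63, array([ 0.482, -0.348,  0.001])), (0.48, array([ 0.287, -0.322, -0.002]))
[... 618 characters left out ...]
 ,  1.476 , -0.119 ]), 'dq': array([ 0.0003,  0.002 , -0.0013,  0.0008, -0.0002, -0.0016]), 'effort': array([  0.001 , -39.3693, -37.0466,  -0.0001,   0.0005,  -0.    ]), 'tool_pos': array([ 0.2644, -0.5663,  0.2313]), 'tool_rot': array([ 1.9797,  0.4394, -1.9797]), 'contact_force': array([-1.1368, -0.0289, -0.3828]), 'wrist_torque': array([ 0.0427, -0.001 , -0.0293]), 'opening': 0.08526377415393809}
{'fx': 387.5767741071305, 'fy': 387.5767741071305, 'cx': 318.33120692403594, 'cy': 241.22279289809367, 'hand_eye': array([[ 0.001 , -0.271 ,  0.9626, -0.143 ],
       [ 1.    ,  0.0002, -0.001 ,  0.0006],
       [ 0.    ,  0.9626,  0.271 , -0.0685],
       [ 0.    ,  0.    ,  0.    ,  1.    ]])}
```

View pics/scene0.png

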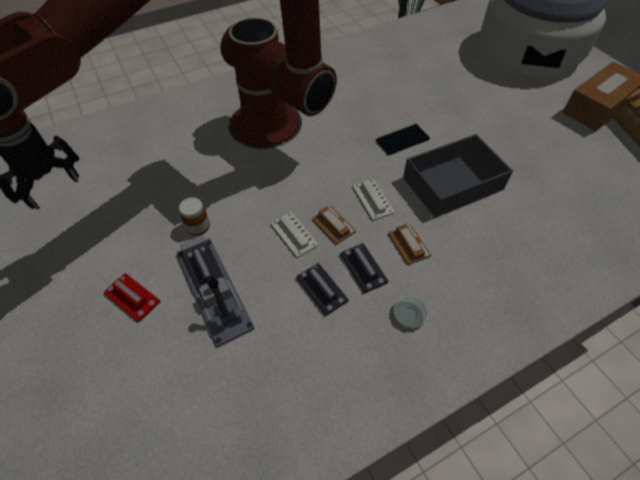

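View pics/top0.png

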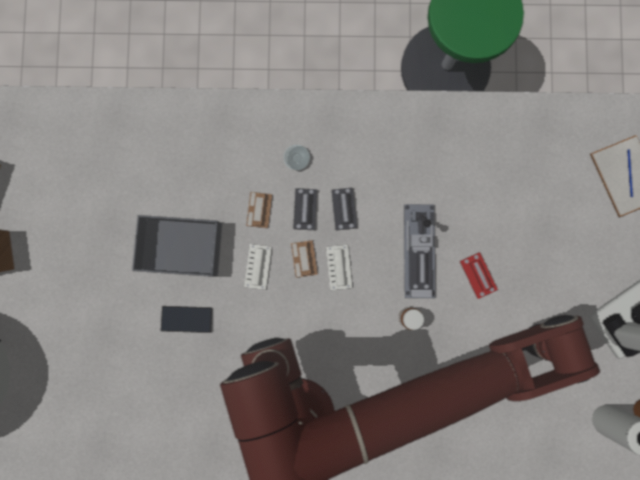

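The scene picture shows:
- the red look-alike at (132,296)
- the clamp with the held casting at about (205,265)
- loose castings at (322,288) and (363,267)
- covers at (294,233) and (373,198)
- slide boxes at (333,223) and (410,242)
- the crate at (457,175), jar at (193,213), dish at (408,314) and phone at (402,139)

Next I measure positions and yaws from the masks.

```bash
cat >> h.py <<'E'
H={'casting_held':12,'cover_a':8,'slides_a':8,'crate':75,'clamp':12}
def rects(cam,thing,z,T=None,minconf=.3):
    T=cam2w(cam) if T is None else T; out=[]
    for r in cut_out(cam,thing):
        m=r['mask'].astype(np.uint8)
        if r['conf']<minconf or m.sum()<50: continue
        c=max(cv2.findContours(m,0,cv2.CHAIN_APPROX_NONE)[0],key=cv2.contourArea)[:,0]
        P=pix2plane(cam,c,z,T)[:,:2]
        (cx,cy),(a,b),th=cv2.minAreaRect((P*1000).astype(np.float32))
        if a<b: a,b,th=b,a,th+90
        th=(th+90)%180-90
        uv=c.mean(0)
        col=get_col(cam,m)
        out.append((round(r['conf'],2),uv.round(),np.round([cx,cy,a,b],0),round(th,1),col))
    return out
IM={}
def get_col(cam,m): return IM[cam][m>0].mean(0).round() if cam in IM else None
def snap(cam): IM[cam]=get_image(cam); return IM[cam]
E
python3 - <<'E'
from h import *
np.set_printoptions(precision=4,suppress=True)
for n in ('scene','top'):
    snap(n)
    for k,z in [('casting_held',.012),('cover_a',.008),('slides_a',.008),('crate',.075),('clamp',.012)]:
        for r in rects(n,k,z): print(n,k,*r)
o=ctrl.get_obs(); print(R.from_rotvec(o['tool_rot']).as_matrix())
E
```

```text
scene casting_held 0.71 [132. 296.] [ 416. -527.  131.   66.] 24.9 [87. 25. 24.]
scene casting_held 0.63 [202. 266.] [ 416. -353.  110.   67.] 0.6 [38. 39. 41.]
scene cover_a 0.93 [373. 199.] [433. 129. 139.  71.] -6.3 [109. 109. 103.]
scene cover_a 0.73 [294. 233.] [ 433. -114.  135.   68.] 5.3 [112. 112. 106.]
scene cover_a 0.3 [214. 290.] [ 476. -353.  303.   94.] 0.7 [53. 55. 57.]
scene slides_a 0.84 [409. 244.] [599. 129. 115.  69.] -5.6 [83. 68. 54.]
scene crate 0.89 [456. 174.] [506. 338. 281. 208.] 86.6 [33. 34. 35.]
scene clamp 0.97 [214. 290.] [ 479. -352.  301.   91.] 0.2 [52. 54. 57.]
top casting_held 0.89 [479. 275.] [ 412. -526.  128.   70.] 23.5 [133.  73.  73.]
top casting_held 0.68 [420. 269.] [ 430. -354.  121.   68.] -0.0 [80. 80. 84.]
top casting_held 0.54 [306. 209.] [602. -11. 125.  66.] -2.4 [83. 83. 86.]
top cover_a 0.79 [258. 266.] [432. 130. 129.  66.] -6.3 [166. 166. 162.]
top cover_a 0.69 [339. 267.] [ 431. -113.  130.   65.] 6.2 [166. 167. 162.]
top slides_a 0.94 [304. 259.] [455.  -9. 105.  67.] 9.1 [133. 119. 107.]
top slides_a 0.61 [259. 210.] [600. 129. 104.  71.] -4.9 [131. 118. 107.]
top slides_a 0.56 [422. 222.] [ 568. -365.   62.   41.] 10.5 [62. 62. 65.]
top slides_a 0.45 [339. 267.] [ 432. -113.  132.   67.] 4.6 [166. 167. 162.]
top crate 0.75 [177. 246.] [486. 353. 252. 163.] 86.8 [84. 85. 88.]
top clamp 0.56 [419. 250.] [ 484. -349.  277.   93.] 0.6 [103. 104. 109.]
[[ 0.      0.423  -0.9061]
 [ 0.     -0.9061 -0.423 ]
 [-1.     -0.     -0.    ]]
```

Call:
arm_command --plan '[[[0, 0, 0, 0, 0, 0, 0.0], [-0.04, 0, 0, 0, 0, 0, 0.0], [-0.04, 0, 0, 0, 0, 0, 0.0], [0, 0.0, 0, 0, 0, 0, 0.0]]]'

```text
t: 2.03
tool_pos: [0.2636, -0.564, 0.3087]
tool_rot: [1.983, 0.451, -1.985]
contact_force: [0.4, -0.1, 0.9]
opening: 0.0386
```

Call:
arm_command --plan '[[[0, 0, 0, 6.3, 0, 0, 0], [0, 0, 0, 6.3, 0, 0, 0], [0, 0, 0, 6.3, 0, 0, 0], [0, 0, 0, 6.3, 0, 0, 0], [0, -0.0237, -0.0296, 0, 0, 0, 0], [0, -0.0237, -0.0296, 0, 0, 0, 0], [0, -0.0237, -0.0296, 0, 0, 0, 0], [0, -0.0237, -0.0296, 0, 0, 0, 0], [0, -0.0237, -0.0296, 0, 0, 0, 0], [0, -0.0237, -0.0296, 0, 0, 0, 0], [0, -0.0237, -0.0296, 0, 0, 0, 0], [0, -0.0237, -0.0296, 0, 0, 0, 0], [0, -0.0237, -0.0296, 0, 0, 0, 0], [0, 0, 0, 0, 0, 0, 0]]]'

```text
t: 3.2
tool_pos: [0.5464, -0.3537, 0.3131]
tool_rot: [-2.208, 0.041, 2.202]
contact_force: [-0.2, 0.3, -0.1]
opening: -0.0001
```

```bash
cat >> h.py <<'E'
def st():
    o=ctrl.get_obs(); M=R.from_rotvec(o['tool_rot']).as_matrix()
    print('t',round(o['t'],2),'pos',np.round(o['tool_pos'],4),'phi',round(np.degrees(np.arctan2(M[1,1],M[0,1])),2),'tilt',np.round(M[:2,0],4),'F',np.round(o['contact_force'],1),'q6',round(o['q'][5],2),'op',round(o['opening'],4)); return o
def go(x,y,z,phi):
    "tool-frame shift and turn (applied after turning) to a world target"
    o=ctrl.get_obs(); M=R.from_rotvec(o['tool_rot']).as_matrix(); d=np.array([x,y,z])-o['tool_pos']
    Rt=R.from_euler('z',phi,degrees=True).as_matrix()@np.array([[0,1,0],[0,0,1],[-1,0,0]])@np.eye(3)
    Rt=np.c_[[0,0,-1],[np.cos(np.radians(phi)),np.sin(np.radians(phi)),0],np.cross([0,0,-1],[np.cos(np.radians(phi)),np.sin(np.radians(phi)),0])]
    rv=np.degrees(R.from_matrix(M.T@Rt).as_rotvec())
    print('turn',rv.round(2),'then shift',(Rt.T@d*1000).round(1),'| unturned',(M.T@d*1000).round(1))
E
python3 - <<'E'
from h import *
o=st(); T=cam2w('wrist',o); save(snap('wrist'),'wrist1.png')
for k in ['clamp','jaw_post','lever_knob','casting_held']:
    print(k,[(round(r['conf'],2),w(T,r['at']).round(3)) for r in mark_of('wrist',k)])
for k,z in [('clamp',.012),('casting_held',.024)]:
    for r in rects('wrist',k,z,T): print(k,*r)
go(.524,-.351,.2,-90)
E
```

```text
t 3.2 pos [ 0.5464 -0.3537  0.3131] phi -92.0 tilt [ 0.0025 -0.0028] F [-0.2  0.3 -0.1] q6 0.92 op -0.0001
clamp [(0.67, array([ 0.487, -0.356, -0.002]))]
jaw_post [(0.77, array([ 0.516, -0.351,  0.086])), (0.5, array([ 0.607, -0.128, -0.002]))]
lever_knob [(0.71, array([ 0.556, -0.349,  0.141]))]
casting_held [(0.87, array([ 0.414, -0.532, -0.001])), (0.79, array([ 0.434, -0.352,  0.011]))]
clamp 0.68 [319. 218.] [ 516. -354.  219.   91.] 0.4 [124. 128. 132.]
casting_held 0.84 [461. 292.] [ 421. -523.  125.   66.] 24.7 [126.  68.  66.]
casting_held 0.57 [320. 273.] [ 454. -354.   68.   66.] -0.8 [92. 95. 98.]
turn [-2.49 -0.03 -0.29] then shift [113.5  -8.3  17.1] | unturned [113.5  -8.1  17.5]
```

View pics/wrist1.png

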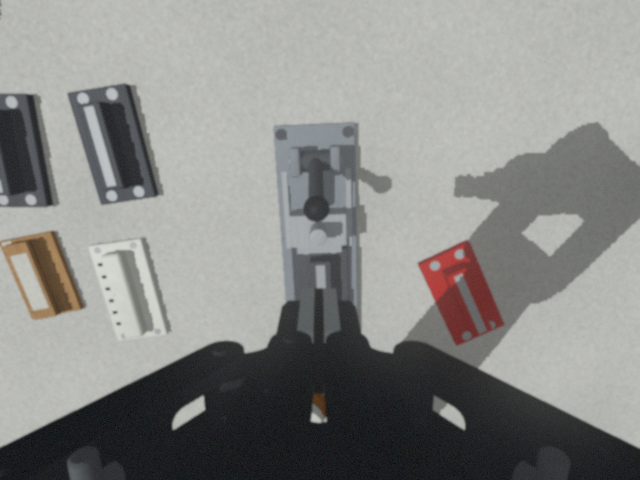

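The wrist view shows the lever ball at (316,208), the post at (318,238), the held casting at (320,275) and the red decoy at (462,292). These agree with the measured clamp at about (0.485, -0.352).

Things that could be taken for the held casting are the red one (scene 132,296) and the loose dark ones (322,288 and 363,267). The one I want is the dark casting in the clamp, at (205,265).

Next is the lever.

Call:
arm_command --plan '[[[0, 0, 0.026, -2, 0, 0, 0], [0.036, -0.002, 0, 0, 0, 0, 0], [0.036, 0, 0, 0, 0, 0, 0], [0.036, 0, 0, 0, 0, 0, 0], [0.036, 0, 0, 0, 0, 0, 0], [0.036, 0, 0, 0, 0, 0, 0], [0.036, 0, 0, 0, 0, 0, 0], [0, 0, 0, 0, 0, 0, 0]]]'

```text
t: 4.22
tool_pos: [0.5105, -0.3691, 0.0979]
tool_rot: [-2.232, 0.043, 2.205]
contact_force: [-0.4, 0.7, -2.1]
opening: -0.0002
```

```bash
python3 - <<'E'
from h import *
o=st(); go(.634,-.352,.097,-90)
E
```

```text
t 4.22 pos [ 0.5105 -0.3691  0.0979] phi -91.3 tilt [ 0.012  -0.0167] F [-0.4  0.7 -2.1] q6 0.85 op -0.0002
turn [-1.3  -0.7  -0.95] then shift [   0.9  -17.1 -123.5] | unturned [   2.1  -19.9 -123.1]
```

Call:
arm_command --plan '[[[0, -0.018, 0, -1.3, -0.7, -1, 0], [0, 0, -0.02, 0, 0, 0, 0], [0, 0, -0.02, 0, 0, 0, 0], [0, 0, -0.02, 0, 0, 0, 0], [0, 0, -0.02, 0, 0, 0, 0], [0, 0, -0.02, 0, 0, 0, 0], [0, 0, -0.02, 0, 0, 0, 0], [0, 0, 0, 0, 0, 0, 0]]]'

```text
t: 4.88
tool_pos: [0.6331, -0.3517, 0.1138]
tool_rot: [-2.219, 0.001, 2.22]
contact_force: [-0.5, -0.1, -0.2]
opening: 0.0003
```

```bash
python3 - <<'E'
from h import *
o=st(); go(.634,-.352,.097,-90)
for n in ('top','scene'):
    snap(n); T=cam2w(n); print([(round(r['conf'],2),w(T,r['at']).round(3)) for r in mark_of(n,'lever_knob')])
E
```

```text
t 4.88 pos [ 0.6331 -0.3517  0.1138] phi -90.11 tilt [-0.0005  0.0011] F [-0.5 -0.1 -0.2] q6 0.96 op 0.0003
turn [-0.11  0.03  0.06] then shift [16.8  0.3 -0.9] | unturned [16.8  0.4 -0.9]
[]
[(0.51, array([ 0.656, -0.348,  0.117]))]
```

Call:
arm_command --plan '[[[0.008, 0, -0.006, 0, 0, 0, 0], [0.005, 0, -0.003, 0, 0, 0, 0], [0.005, 0, -0.002, 0, 0, 0, 0], [0, 0, 0, 0, 0, 0, 0], [0, 0, 0, 0, 0, 0, 0]]]'

```text
t: 5.5
tool_pos: [0.6383, -0.3524, 0.0933]
tool_rot: [-2.212, 0.004, 2.222]
contact_force: [0.6, 0.1, 2.1]
opening: 0.0001
```

```bash
python3 - <<'E'
from h import *
o=st()
for n in ('top','scene','scene'):
    snap(n); T=cam2w(n); print([(round(r['conf'],2),w(T,r['at']).round(3)) for r in mark_of(n,'lever_knob')])
go(.64,-.352,.097,-90); go(.48,-.352,.2,-90)
E
```

```text
t 5.5 pos [ 0.6383 -0.3524  0.0933] phi -90.36 tilt [-0.0046  0.0025] F [0.6 0.1 2.1] q6 0.97 op 0.0001
[]
[(0.68, array([ 0.67 , -0.351,  0.103]))]
[(0.68, array([ 0.67 , -0.35 ,  0.107]))]
turn [-0.35  0.21  0.12] then shift [-3.1 -0.5 -1.4] | unturned [-3.1 -0.5 -1.3]
turn [-0.35  0.21  0.12] then shift [-106.1   -0.5  158.6] | unturned [-105.5    0.3  159. ]
```

Call:
arm_command --plan '[[[-0.03, 0, 0, 0, 0, 0, 0], [-0.03, 0, 0, 0, 0, 0, 0], [0, 0, 0.038, 0, 0, 0, 0], [0, 0, 0.038, 0, 0, 0, 0], [0, 0, 0.038, 0, 0, 0, 0], [0, 0, 0.038, 0, 0, 0, 0], [0, 0, 0, 0, 0, 0, 0], [0, 0, 0, 0, 0, 0, 0]]]'

```text
t: 6.47
tool_pos: [0.4811, -0.3501, 0.1552]
tool_rot: [-2.213, 0.001, 2.224]
contact_force: [0.5, -0.0, 0.3]
opening: -0.0001
```

```bash
python3 - <<'E'
from h import *
o=st(); go(.487,-.352,.060,-90)
E
```

```text
t 6.47 pos [ 0.4811 -0.3501  0.1552] phi -90.2 tilt [-0.0048  0.0023] F [ 0.5 -0.   0.3] q6 0.82 op -0.0001
turn [-0.2   0.27  0.13] then shift [95.2  1.9 -5.9] | unturned [95.2  2.1 -6.4]
```

Call:
arm_command --plan '[[[0.024, 0.001, 0, -0.2, 0.3, 0.1, 0], [0.024, 0, 0, 0, 0, 0, 0], [0.024, 0, 0, 0, 0, 0, 0], [0.022, 0, 0, 0, 0, 0, 0], [0, 0, 0, 0, 0, 0, 0], [0, 0, -0.01, 0, 0, 0, 0], [0, 0, -0.01, 0, 0, 0, 0], [0, 0, -0.01, 0, 0, 0, 0], [0, 0, -0.01, 0, 0, 0, 0], [0, 0, -0.004, 0, 0, 0, 0], [0, 0, 0, 0, 0, 0, 0]]]'

```text
t: 7.38
tool_pos: [0.5316, -0.3542, 0.0649]
tool_rot: [2.209, -0.002, -2.224]
contact_force: [-6.6, -0.3, -2.5]
opening: -0.0001
```

```bash
python3 - <<'E'
from h import *
o=st(); go(.531,-.352,.060,-90)
for n in ('top','scene','scene'):
    snap(n); T=cam2w(n); print([(round(r['conf'],2),w(T,r['at']).round(3)) for r in mark_of(n,'jaw_post')])
E
```

```text
t 7.38 pos [ 0.5316 -0.3542  0.0649] phi -89.76 tilt [-0.0065 -0.0056] F [-6.6 -0.3 -2.5] q6 0.87 op -0.0001
turn [ 0.24  0.38 -0.32] then shift [ 4.9 -2.2  0.6] | unturned [ 4.9 -2.2  0.5]
[(0.37, array([ 0.549, -0.352,  0.082]))]
[(0.82, array([ 0.551, -0.353,  0.084]))]
[(0.78, array([ 0.55 , -0.352,  0.085]))]
```

Call:
arm_command --plan '[[[0, 0, -0.004, 0, 0, 0, 0], [0, 0, 0, 0, 0, 0, 0], [0, 0, 0, 0, 0, 0, 0]]]'

```text
t: 7.93
tool_pos: [0.5313, -0.3544, 0.0656]
tool_rot: [2.194, 0.001, -2.24]
contact_force: [-3.0, -0.6, -2.7]
opening: 0.0001
```

```bash
python3 - <<'E'
from h import *
o=st(); go(.432,-.352,.16,-90);go(.432,-.352,.026,-90)
E
```

```text
t 7.93 pos [ 0.5313 -0.3544  0.0656] phi -89.71 tilt [-0.0208 -0.0042] F [-3.  -0.6 -2.7] q6 0.87 op 0.0001
turn [ 0.28  1.19 -0.24] then shift [-94.4  -2.4  99.3] | unturned [-92.3  -2.5 101.2]
turn [ 0.28  1.19 -0.24] then shift [39.6 -2.4 99.3] | unturned [41.7 -3.1 98.4]
```

Call:
arm_command --plan '[[[0, 0, 0.01, 0.3, 1.2, -0.2, 0], [-0.032, 0, 0, 0, 0, 0, 0.05], [-0.032, 0, 0, 0, 0, 0, 0.05], [-0.03, 0, 0.02, 0, 0, 0, 0.05], [0, -0.002, 0.035, 0, 0, 0, 0.05], [0, 0, 0.035, 0, 0, 0, 0.05], [0, 0, 0, 0, 0, 0, 0.05], [0, 0, 0, 0, 0, 0, 0.05]]]'

```text
t: 8.6
tool_pos: [0.4429, -0.3563, 0.1771]
tool_rot: [2.245, -0.015, -2.174]
contact_force: [1.0, -0.0, 0.3]
opening: 0.0498
```

```bash
python3 - <<'E'
from h import *
o=st(); go(.432,-.352,.026,-90)
T=cam2w('wrist',o); save(snap('wrist'),'w2.png')
for n,T in (('wrist',T),('top',cam2w('top')),('scene',cam2w('scene'))):
    if n!='wrist': snap(n)
    print([(round(r['conf'],2),w(T,r['at']).round(3)) for r in mark_of(n,'casting_held')])
    for r in rects(n,'casting_held',.024,T): print(*r)
E
```

```text
t 8.6 pos [ 0.4429 -0.3563  0.1771] phi -89.74 tilt [ 0.0321 -0.0184] F [ 1.  -0.   0.3] q6 0.75 op 0.0498
turn [ 0.28 -1.83 -1.06] then shift [151.1  -4.3  10.9] | unturned [150.6  -7.2  15.7]
[(0.66, array([ 0.292, -0.321, -0.   ])), (0.65, array([ 0.41 , -0.532, -0.003])), (0.63, array([ 0.432, -0.354,  0.011]))]
0.82 [312. 237.] [ 433. -354.  124.   66.] 1.0 [102. 105. 108.]
0.58 [516. 254.] [ 419. -520.  121.   66.] 25.0 [118.  60.  58.]
[(0.75, array([ 0.428, -0.357,  0.013])), (0.6, array([ 0.412, -0.527, -0.002]))]
0.73 [486. 286.] [ 383. -535.   71.   62.] -64.4 [96. 61. 61.]
0.58 [425. 281.] [ 392. -367.   53.   52.] 45.3 [79. 79. 83.]
[(0.77, array([ 0.429, -0.355,  0.015])), (0.55, array([ 0.416, -0.531,  0.   ]))]
0.89 [132. 297.] [ 425. -525.  132.   68.] 25.6 [60. 18. 18.]
0.85 [204. 269.] [ 433. -352.  137.   68.] -0.2 [43. 44. 47.]
```

Call:
arm_command --plan '[[[0, -0.002, 0.011, 0.3, -1.8, -1.1, 0.05], [0.02, 0, 0, 0, 0, 0, 0.05], [0.03, 0, 0, 0, 0, 0, 0.05], [0.03, 0, 0, 0, 0, 0, 0.05], [0.03, 0, 0, 0, 0, 0, 0.05], [0.02, 0, 0, 0, 0, 0, 0.05], [0.012, 0, 0, 0, 0, 0, 0.05], [0, 0, 0, 0, 0, 0, 0.05]]]' --squeeze 60

```text
t: 9.72
tool_pos: [0.4333, -0.3539, 0.0273]
tool_rot: [2.218, 0.006, -2.224]
contact_force: [-0.2, 0.5, 0.1]
opening: 0.0503
```

```bash
python3 - <<'E'
from h import *
o=st(); go(.432,-.354,.026,-89.5)
E
```

```text
t 9.72 pos [ 0.4333 -0.3539  0.0273] phi -89.84 tilt [-0.0027  0.0026] F [-0.2  0.5  0.1] q6 0.75 op 0.0503
turn [-0.34  0.16  0.15] then shift [1.3 0.1 1.3] | unturned [1.3 0.1 1.3]
```

Call:
arm_command --plan '[[[0, 0, 0, 0, 0, 0, 0.01], [0, 0, 0, 0, 0, 0, 0.01], [0, 0, 0, 0, 0, 0, 0.01], [0, 0, 0, 0, 0, 0, 0.01], [0, 0, 0, 0, 0, 0, 0.01], [-0.012, 0, 0, 0, 0, 0, 0.01], [-0.02, 0, 0, 0, 0, 0, 0.01], [-0.03, 0, 0, 0, 0, 0, 0.01], [-0.03, 0, 0, 0, 0, 0, 0.01], [-0.03, 0, 0, 0, 0, 0, 0.01], [-0.03, 0, 0, 0, 0, 0, 0.01], [-0.03, 0, 0, 0, 0, 0, 0.01], [0, 0, 0, 0, 0, 0, 0.01]]]' --squeeze 60

```text
t: 10.8
tool_pos: [0.4319, -0.3507, 0.2189]
tool_rot: [-2.214, -0.013, 2.223]
contact_force: [1.6, -1.0, -3.2]
opening: 0.0231
```

```bash
python3 - <<'E'
from h import *
o=st(); T=cam2w('wrist',o); save(snap('wrist'),'w3.png')
for r in rects('wrist','casting_held',o['tool_pos'][2]-.002,T): print(*r)
snap('scene'); T=cam2w('scene'); print([(round(r['conf'],2),w(T,r['at']).round(3)) for r in mark_of('scene','casting_held')])
go(.487,.29,.2,-90)
E
```

```text
t 10.8 pos [ 0.4319 -0.3507  0.2189] phi -89.83 tilt [-0.0041  0.0084] F [ 1.6 -1.  -3.2] q6 0.75 op 0.0231
0.95 [319. 279.] [ 435. -351.  118.   65.] 0.0 [109. 112. 115.]
0.71 [  2. 218.] [ 468. -230.    9.    3.] -12.7 [116.  97.  77.]
0.68 [323.  73.] [ 518. -352.   49.   37.] 0.3 [154. 159. 163.]
0.59 [510. 224.] [ 466. -425.   52.   29.] 25.1 [134.  68.  67.]
[(0.83, array([ 0.43 , -0.348,  0.195])), (0.82, array([ 0.415, -0.53 , -0.   ]))]
turn [0.17 0.95 1.25] then shift [   7.2 -636.9  -58.8] | unturned [  20.1 -636.4  -60.8]
```

View pics/w3.png

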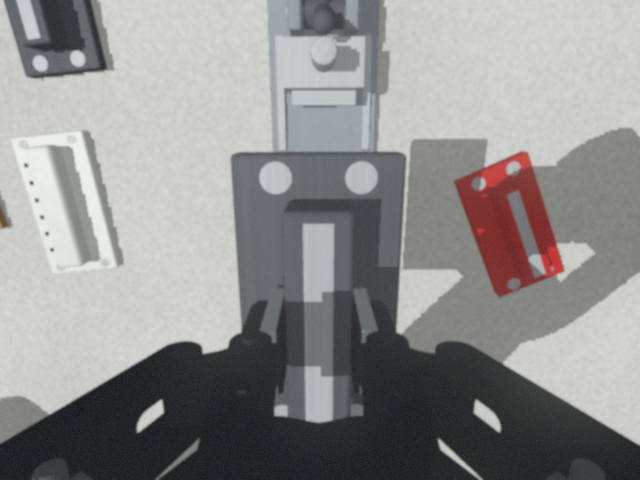

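```bash
cat >> h.py <<'E'
from scipy.optimize import minimize
def box(l,wd,z0,z1): return np.array([[sx*l/2,sy*wd/2,z] for sx in(-1,1) for sy in(-1,1) for z in(z0,z1)])
SH={'crate':box(.162,.232,0,.075),'casting_held':np.r_[box(.124,.066,0,.012),box(.09,.024,0,.036)],
 'cover_a':np.r_[box(.13,.066,0,.008),box(.11,.024,0,.026)],'slides_a':np.r_[box(.104,.066,0,.008),box(.096,.028,0,.026)]}
def fit(thing,g,views,z=0,show=True):
    "views: list of (cam,T); g=(x,y,yaw deg)"
    ms=[];confs=[]
    for cam,T in views:
        best=None
        p=w2pix(cam,[[g[0],g[1],z+.02]],T)[0]
        for r in cut_out(cam,thing):
            vv,uu=np.nonzero(r['mask'])
            if len(uu)<50: continue
            d=np.hypot(uu.mean()-p[0],vv.mean()-p[1])
            if d<30 and (best is None or r['conf']>best[2]): best=(cam,T,r['conf'],r['mask'])
        if best:
            k=4; m=best[3]; vv,uu=np.nonzero(m); o=np.array([uu.min()-12,vv.min()-12]); s=np.array([uu.max()+12,vv.max()+12])-o
            sub=np.zeros((s[1],s[0]),np.float32); sub[vv-o[1],uu-o[0]]=1
            big=cv2.resize(sub,None,fx=k,fy=k,interpolation=cv2.INTER_LINEAR)>.5
            ms.append((cam,T,o,k,big)); confs.append((cam,round(best[2],2)))
    if not ms: return None
    def cost(q):
        c,s_=np.cos(np.radians(q[2]*10)),np.sin(np.radians(q[2]*10)); P=SH[thing]@np.array([[c,-s_,0],[s_,c,0],[0,0,1]]).T+[q[0]/100,q[1]/100,z]
        L=0
        for cam,T,o,k,big in ms:
            uv=(w2pix(cam,P,T)-o+.5)*k
            im=np.zeros(big.shape,np.uint8); cv2.fillConvexPoly(im,np.round(cv2.convexHull(uv.astype(np.float32))*16).astype(np.int32),1,shift=4)
            L+=1-np.logical_and(im,big).sum()/np.logical_or(im,big).sum()
        return L/len(ms)
    q0=np.array([g[0]*100,g[1]*100,g[2]/10])
    r=minimize(cost,q0,method='Nelder-Mead',options=dict(initial_simplex=[q0,q0+[1,0,0],q0+[0,1,0],q0+[0,0,.8]],xatol=.01,fatol=1e-4))
    a=(r.x*[10,10,10]).round(1)
    if show: print(thing,'x,y mm, yaw',a,'1-IoU',round(r.fun,3),confs)
    return a
E
python3 - <<'E'
from h import *
for n in ('top','scene'): snap(n)
V=[('top',cam2w('top')),('scene',cam2w('scene'))]
for t,g in [('crate',(.488,.359,-3.2)),('casting_held',(.602,-.011,-2)),('casting_held',(.608,-.131,5)),('cover_a',(.432,.13,-6)),('cover_a',(.432,-.114,6)),('slides_a',(.455,-.009,9)),('slides_a',(.6,.13,-5))]:
    fit(t,g,V)
    for v in V: fit(t,g,[v])
E
```

```text
crate x,y mm, yaw [486.  360.7  -3.3] 1-IoU 0.032 [('top', 0.67), ('scene', 0.6)]
crate x,y mm, yaw [486.6 360.5  -3.5] 1-IoU 0.033 [('top', 0.67)]
crate x,y mm, yaw [485.1 360.8  -3.1] 1-IoU 0.028 [('scene', 0.6)]
casting_held x,y mm, yaw [604.5  -7.8  -3.6] 1-IoU 0.102 [('scene', 0.27)]
casting_held x,y mm, yaw [604.5  -7.8  -3.6] 1-IoU 0.102 [('scene', 0.27)]
casting_held x,y mm, yaw [ 606.7 -125.9    5.7] 1-IoU 0.038 [('scene', 0.23)]
casting_held x,y mm, yaw [ 606.7 -125.9    5.7] 1-IoU 0.038 [('scene', 0.23)]
cover_a x,y mm, yaw [430.  129.8  -5.9] 1-IoU 0.057 [('top', 0.65), ('scene', 0.76)]
cover_a x,y mm, yaw [430.8 129.   -6. ] 1-IoU 0.043 [('top', 0.65)]
cover_a x,y mm, yaw [428.1 130.9  -5.7] 1-IoU 0.051 [('scene', 0.76)]
cover_a x,y mm, yaw [ 431.3 -113.2    6.1] 1-IoU 0.04 [('top', 0.98), ('scene', 0.66)]
cover_a x,y mm, yaw [ 431.5 -112.4    5.9] 1-IoU 0.034 [('top', 0.98)]
cover_a x,y mm, yaw [ 431.  -113.6    6.2] 1-IoU 0.038 [('scene', 0.66)]
slides_a x,y mm, yaw [455.1  -7.8   8.7] 1-IoU 0.057 [('top', 0.96), ('scene', 0.61)]
slides_a x,y mm, yaw [454.5  -7.4   8.8] 1-IoU 0.052 [('top', 0.96)]
slides_a x,y mm, yaw [455.7  -8.4   9.1] 1-IoU 0.057 [('scene', 0.61)]
slides_a x,y mm, yaw [600.9 129.9  -5.5] 1-IoU 0.055 [('top', 0.74), ('scene', 0.7)]
slides_a x,y mm, yaw [601.2 130.2  -5.7] 1-IoU 0.066 [('top', 0.74)]
slides_a x,y mm, yaw [600.8 129.3  -5.8] 1-IoU 0.04 [('scene', 0.7)]
```

Call:
arm_command --plan '[[[0, -0.02, -0.002, 0.2, 0.9, 1.2, 0.01], [0, -0.036, -0.003, 0, 0, 0, 0.01], [0, -0.04, -0.003, 0, 0, 0, 0.01], [0, -0.04, -0.003, 0, 0, 0, 0.01], [0, -0.04, -0.003, 0, 0, 0, 0.01], [0, -0.04, -0.003, 0, 0, 0, 0.01], [0, -0.04, -0.003, 0, 0, 0, 0.01], [0, -0.04, -0.003, 0, 0, 0, 0.01], [0, -0.04, -0.003, 0, 0, 0, 0.01], [0, -0.04, -0.003, 0, 0, 0, 0.01], [0, -0.04, -0.003, 0, 0, 0, 0.01], [0, -0.04, -0.003, 0, 0, 0, 0.01], [0, -0.04, -0.003, 0, 0, 0, 0.01], [0, -0.04, -0.003, 0, 0, 0, 0.01], [0, -0.04, -0.003, 0, 0, 0, 0.01], [0, -0.04, -0.003, 0, 0, 0, 0.01], [0, -0.03, -0.003, 0, 0, 0, 0.01], [0, -0.03, -0.003, 0, 0, 0, 0.01], [0, -0.02, 0, 0, 0, 0, 0.01], [0, 0, 0, 0, 0, 0, 0.01]]]'

```text
t: 14.17
tool_pos: [0.4859, 0.3758, 0.2098]
tool_rot: [-2.237, 0.012, 2.202]
contact_force: [-0.1, 0.6, -5.9]
opening: 0.0229
```

```bash
python3 - <<'E'
from h import *
o=st(); go(.490,.4306,.2,-93.3)
E
```

```text
t 14.17 pos [0.4859 0.3758 0.2098] phi -90.41 tilt [ 0.0158 -0.0034] F [-0.1  0.6 -5.9] q6 2.12 op 0.0229
turn [ 2.89 -0.91 -0.16] then shift [  9.8 -55.   -0.9] | unturned [  9.7 -54.9  -3.5]
```

Call:
arm_command --plan '[[[0, -0.02, 0, 2.9, -0.9, -0.2, 0.01], [0, -0.025, 0, 0, 0, 0, 0.01], [0.02, -0.01, 0, 0, 0, 0, 0.01], [0.03, 0, 0, 0, 0, 0, 0.01], [0.03, 0, 0, 0, 0, 0, 0.01], [0.015, 0, 0, 0, 0, 0, 0.01], [0, 0, 0, 0, 0, 0, 0.01]]]'

```text
t: 14.75
tool_pos: [0.4897, 0.4352, 0.1138]
tool_rot: [-2.196, 0.06, 2.187]
contact_force: [-0.9, -1.1, -7.5]
opening: 0.023
```

```bash
python3 - <<'E'
from h import *
o=st(); go(.490,.4306,.0225,-93.3)
save(snap('wrist'),'w4.png')
E
```

```text
t 14.75 pos [0.4897 0.4352 0.1138] phi -93.28 tilt [0.0038 0.002 ] F [-0.9 -1.1 -7.5] q6 2.24 op 0.023
turn [ 0.02 -0.21  0.13] then shift [91.3  4.5 -0.5] | unturned [91.3  4.7 -0.2]
```

View pics/w4.png

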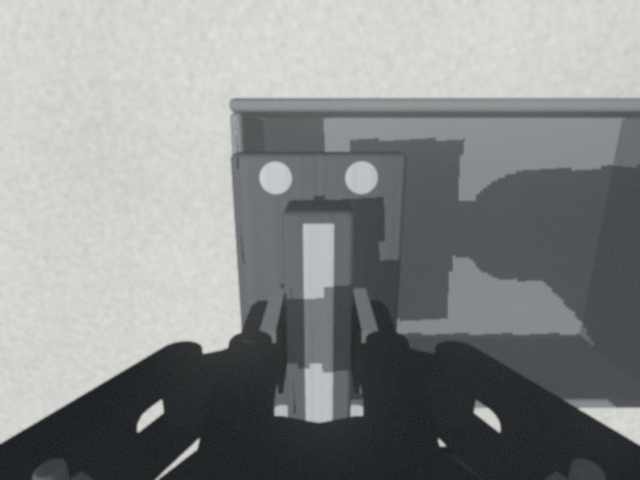

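Call:
arm_command --plan '[[[0, 0.0045, 0, 0, -0.2, 0.1, 0.01], [0.01, 0, 0, 0, 0, 0, 0.01], [0.018, 0, 0, 0, 0, 0, 0.01], [0.018, 0, 0, 0, 0, 0, 0.01], [0.015, 0, 0, 0, 0, 0, 0.01], [0.01, 0, 0, 0, 0, 0, 0.01], [0, 0, 0, 0, 0, 0, 0.01]]]'

```text
t: 15.38
tool_pos: [0.4978, 0.433, 0.0529]
tool_rot: [-2.204, 0.052, 2.166]
contact_force: [-0.5, -0.4, -7.7]
opening: 0.0228
```

```bash
python3 - <<'E'
from h import *
o=st(); go(.490,.4306,.0225,-93.3)
E
```

```text
t 15.38 pos [0.4978 0.433  0.0529] phi -93.42 tilt [0.0176 0.0118] F [-0.5 -0.4 -7.7] q6 2.23 op 0.0228
turn [-0.13 -0.97  0.73] then shift [30.4  2.8  7.7] | unturned [30.3  3.2  8.2]
```

Call:
arm_command --plan '[[[0, 0.0028, 0.0078, -0.1, -1, 0.7, 0.01], [0, 0, 0, 0, 0, 0, 0.01], [0.01, 0, 0, 0, 0, 0, 0.01], [0.01, 0, 0, 0, 0, 0, 0.01], [0.006, 0, 0, 0, 0, 0, 0.01], [0, 0, 0, 0, 0, 0, 0.01]]]'

```text
t: 15.88
tool_pos: [0.4927, 0.4326, 0.0307]
tool_rot: [-2.196, 0.058, 2.183]
contact_force: [1.2, -0.7, -5.6]
opening: 0.0224
```

```bash
python3 - <<'E'
from h import *
o=st(); go(.490,.4306,.0225,-93.3)
E
```

```text
t 15.88 pos [0.4927 0.4326 0.0307] phi -93.33 tilt [0.0061 0.0053] F [ 1.2 -0.7 -5.6] q6 2.24 op 0.0224
turn [-0.03 -0.33  0.32] then shift [8.2 2.2 2.6] | unturned [8.1 2.2 2.6]
```

Call:
arm_command --plan '[[[0.005, 0.002, 0.0025, 0, -0.3, 0.3, 0.01], [0.003, 0, 0, 0, 0, 0, 0.01], [0.002, 0, 0, 0, 0, 0, 0.01], [0, 0, 0, 0, 0, 0, 0.01], [0, 0, 0, 0, 0, 0, 0.038], [0, 0, 0, 0, 0, 0, 0.038], [0, 0, 0, 0, 0, 0, 0.038], [-0.01, 0, 0, 0, 0, 0, 0.038], [-0.025, 0, 0, 0, 0, 0, 0.038], [-0.03, 0, 0, 0, 0, 0, 0.038], [-0.03, 0, 0, 0, 0, 0, 0.05], [-0.03, 0, 0, 0, 0, 0, 0.05], [-0.03, 0, 0, 0, 0, 0, 0.05]]]'

```text
t: 16.97
tool_pos: [0.4933, 0.4327, 0.1956]
tool_rot: [-2.197, 0.059, 2.187]
contact_force: [-0.1, 1.3, 0.0]
opening: 0.0497
```

```bash
python3 - <<'E'
from h import *
o=st(); Tw=cam2w('wrist',o); snap('wrist')
V=[('top',cam2w('top')),('scene',cam2w('scene'))]
fit('casting_held',(.49,.4306,-3.3),[('wrist',Tw)],z=.006)
fit('crate',(.486,.3607,-3.3),[('wrist',Tw)])
for n in ('top','scene'): snap(n)
a=fit('casting_held',(.603,-.009,-3),V)
fit('casting_held',(.603,-.009,-3),V[:1]);fit('casting_held',(.607,-.128,5),V);fit('casting_held',(.607,-.128,5),V[:1])
go(.603,-.009,.15,-93.3)
E
```

```text
t 16.97 pos [0.4933 0.4327 0.1956] phi -93.21 tilt [0.0046 0.002 ] F [-0.1  1.3  0. ] q6 2.23 op 0.0497
casting_held x,y mm, yaw [492.4 432.7  -3.1] 1-IoU 0.022 [('wrist', 0.75)]
turn [ 0.08 -0.06 -0.05] then shift [  41.1  433.8 -135.6] | unturned [  41.5  434.  -135. ]
```

Call:
arm_command --plan '[[[0, 0.025, -0.008, 0, 0, 0, 0.05], [0, 0.037, -0.012, 0, 0, 0, 0.05], [0, 0.037, -0.012, 0, 0, 0, 0.05], [0, 0.037, -0.012, 0, 0, 0, 0.05], [0, 0.037, -0.012, 0, 0, 0, 0.05], [0, 0.037, -0.012, 0, 0, 0, 0.05], [0, 0.037, -0.012, 0, 0, 0, 0.05], [0, 0.037, -0.012, 0, 0, 0, 0.05], [0, 0.037, -0.012, 0, 0, 0, 0.05], [0, 0.037, -0.012, 0, 0, 0, 0.05], [0, 0.037, -0.012, 0, 0, 0, 0.05], [0, 0.034, -0.012, 0, 0, 0, 0.05], [0, 0, 0, 0, 0, 0, 0.05]]]'

```text
t: 18.6
tool_pos: [0.6104, -0.0216, 0.1826]
tool_rot: [-2.189, 0.056, 2.208]
contact_force: [-0.8, -0.1, 0.1]
opening: 0.0497
```

```bash
cat > look.py <<'E'
import sys
from h import *
# look.py thing x y yaw : fit with wrist/top/scene
o=st(); Tw=cam2w('wrist',o); snap('wrist'); t=sys.argv[1]; g=tuple(map(float,sys.argv[2:5]))
a=fit(t,g,[('wrist',Tw)])
for n in ('top','scene'): snap(n)
b=fit(t,g,[('top',cam2w('top')),('scene',cam2w('scene'))])
a=a if a is not None else b
dz={'casting_held':.0145,'cover_a':.0105,'slides_a':.0105}[t]
if a is not None: go(a[0]/1000,a[1]/1000,dz,a[2]-90)
E
python3 look.py casting_held .603 -.009 -3; python3 -c "
from h import *
o=st(); Tw=cam2w('wrist',o); snap('wrist'); fit('casting_held',(.607,-.128,5),[('wrist',Tw)])"
```

```text
t 18.6 pos [ 0.6104 -0.0216  0.1826] phi -92.77 tilt [-0.0087 -0.0026] F [-0.8 -0.1  0.1] q6 1.46 op 0.0497
t 18.9 pos [ 0.6091 -0.0144  0.1828] phi -92.32 tilt [-0.0092  0.0001] F [ 0.8  0.2 -0.8] q6 1.47 op 0.0502
```

```bash
python3 - <<'E'
from h import *
o=st(); Tw=cam2w('wrist',o); save(snap('wrist'),'w5.png')
for k in ('casting_held','casting_a','casting_b'):
  for r in cut_out('wrist',k): vv,uu=np.nonzero(r['mask']); print(k,r['conf'],uu.mean(),vv.mean(),len(uu))
print(w2pix('wrist',[[.603,-.009,.02]],Tw))
print([(r['conf'],w(Tw,r['at'])) for r in mark_of('wrist','casting_a')])
snap('top')
for k in ('casting_held','casting_a'):
  for r in cut_out('top',k): vv,uu=np.nonzero(r['mask']); print(k,r['conf'],uu.mean(),vv.mean(),len(uu))
E
```

```text
t 19.0 pos [ 0.6092 -0.0144  0.183 ] phi -92.31 tilt [-0.0088 -0.0001] F [ 0.3 -0.5  0.3] q6 1.47 op 0.05
casting_a 0.65 312.7344815825375 214.1956002728513 11728
casting_a 0.58 453.2677765931272 206.18166160912 12193
casting_b 0.65 312.7344815825375 214.1956002728513 11728
casting_b 0.58 453.2677765931272 206.18166160912 12193
[[311.48544403 226.29969892]]
[(0.84, array([ 0.60595224, -0.00917491, -0.00161463])), (0.6, array([ 0.60416457, -0.12759937, -0.00311916]))]
casting_held 0.57 478.78331637843337 274.74567650050864 983
casting_held 0.55 155.61024498886414 245.01781737193764 898
casting_a 0.68 344.1214057507987 208.22257720979766 939
casting_a 0.67 420.86426592797784 229.74238227146813 361
casting_a 0.58 303.23919308357347 214.27089337175792 347
```

View pics/w5.png

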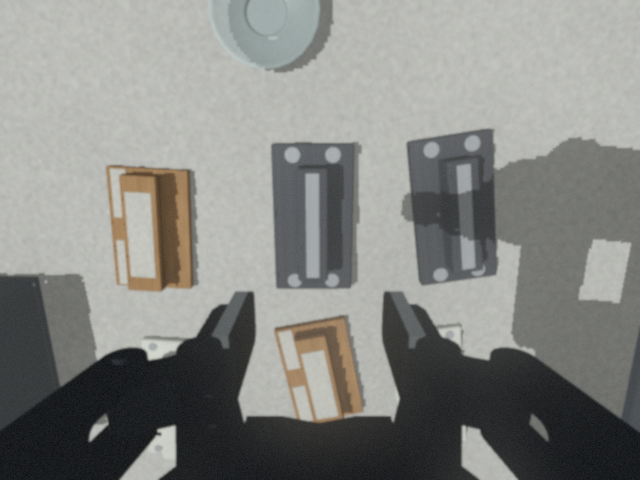

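```bash
echo "SH['casting_a']=SH['casting_held']" >> h.py; sed -i "s/'casting_held':.0145/'casting_a':.0145/" look.py; python3 look.py casting_a .605 -.009 -3; python3 -c "
from h import *
o=st(); Tw=cam2w('wrist',o); snap('wrist'); fit('casting_a',(.605,-.128,5),[('wrist',Tw)]); fit('slides_a',(.601,.13,-5.5),[('wrist',Tw)])"
```

```text
t 19.4 pos [ 0.6094 -0.0157  0.1831] phi -92.41 tilt [-0.0087 -0.0002] F [ 0.4 -0.4  0.1] q6 1.47 op 0.0504
casting_a x,y mm, yaw [606.7 -10.   -2.2] 1-IoU 0.019 [('wrist', 0.79)]
casting_a x,y mm, yaw [606.4  -8.   -2.4] 1-IoU 0.336 [('top', 0.86), ('scene', 0.56)]
turn [-0.23  0.5  -0.03] then shift [168.5  -5.7   3. ] | unturned [168.6  -5.8   1.5]
t 19.7 pos [ 0.6095 -0.0159  0.183 ] phi -92.43 tilt [-0.0087 -0.0002] F [-0.3  0.3  0.3] q6 1.47 op 0.05
casting_a x,y mm, yaw [ 609.1 -127.4    6.6] 1-IoU 0.019 [('wrist', 0.83)]
slides_a x,y mm, yaw [602.6 128.1  -5.6] 1-IoU 0.024 [('wrist', 0.88)]
```

Call:
arm_command --plan '[[[0, -0.0057, 0.002, -0.2, 0.5, 0, 0.05], [0.02, 0, 0, 0, 0, 0, 0.05], [0.035, 0, 0, 0, 0, 0, 0.05], [0.035, 0, 0, 0, 0, 0, 0.05], [0.03, 0, 0, 0, 0, 0, 0.05], [0.025, 0, 0, 0, 0, 0, 0.05], [0.01, 0, 0, 0, 0, 0, 0.05], [0, 0, 0, 0, 0, 0, 0.05], [0, 0, 0, 0, 0, 0, 0.05]]]'

```text
t: 20.6
tool_pos: [0.6113, -0.0074, 0.0277]
tool_rot: [-2.217, 0.041, 2.189]
contact_force: [-0.2, 0.9, 0.3]
opening: 0.0502
```

```bash
python3 -c "
from h import *
o=st(); go(.6067,-.010,.0145,-92.2)"
```

```text
t 20.6 pos [ 0.6113 -0.0074  0.0277] phi -92.12 tilt [ 0.0126 -0.0007] F [-0.2  0.9  0.3] q6 1.47 op 0.0502
turn [ 0.08 -0.72 -0.01] then shift [13.2  2.8  4.5] | unturned [13.1  2.7  4.6]
```

Call:
arm_command --plan '[[[0.007, 0.0025, 0.0045, 0, -0.7, 0, 0.05], [0.005, 0, 0, 0, 0, 0, 0.05], [0, 0, 0, 0, 0, 0, 0.01], [0, 0, 0, 0, 0, 0, 0.01], [0, 0, 0, 0, 0, 0, 0.01], [0, 0, 0, 0, 0, 0, 0.01], [0, 0, 0, 0, 0, 0, 0.01]]]' --squeeze 60

```text
t: 21.18
tool_pos: [0.6105, -0.0103, 0.0211]
tool_rot: [-2.214, 0.042, 2.193]
contact_force: [1.2, -0.0, -2.0]
opening: 0.0225
```

```bash
python3 -c "
from h import *
o=st(); go(.486,.3607,.2,-93.3)"
```

```text
t 21.18 pos [ 0.6105 -0.0103  0.0211] phi -92.11 tilt [ 0.0095 -0.0015] F [ 1.2 -0.  -2. ] q6 1.47 op 0.0225
turn [ 1.19 -0.55 -0.06] then shift [-178.9 -363.2  145.6] | unturned [-180.7 -366.   136.4]
```

Call:
arm_command --plan '[[[0, 0, 0, 0, 0, 0, 0.036], [0, 0, 0, 0, 0, 0, 0.036], [0.006, 0, 0.003, 0.1, -0.5, 0, 0.036], [0.002, 0, 0, 0, 0, 0, 0.036], [0, 0, 0, 0, 0, 0, 0.01], [0, 0, 0, 0, 0, 0, 0.01], [0, 0, 0, 0, 0, 0, 0.01], [0, 0, 0, 0, 0, 0, 0.01]]]' --squeeze 60

```text
t: 21.85
tool_pos: [0.6093, -0.0103, 0.0149]
tool_rot: [-2.207, 0.044, 2.198]
contact_force: [-0.2, -0.1, -0.1]
opening: 0.0225
```

```bash
python3 -c "
from h import *
o=st(); go(.486,.3607,.2,-93.3)"
```

```text
t 21.85 pos [ 0.6093 -0.0103  0.0149] phi -92.23 tilt [ 0.0037 -0.0014] F [-0.2 -0.1 -0.1] q6 1.47 op 0.0225
turn [ 1.07 -0.22 -0.07] then shift [-185.1 -363.3  144.4] | unturned [-186.1 -365.7  136.9]
```

Call:
arm_command --plan '[[[-0.02, 0, 0, 1, -0.2, 0, 0.01], [-0.035, 0, 0, 0, 0, 0, 0.01], [-0.035, 0, 0, 0, 0, 0, 0.01], [-0.035, -0.015, 0.006, 0, 0, 0, 0.01], [-0.015, -0.03, 0.012, 0, 0, 0, 0.01], [0, -0.036, 0.014, 0, 0, 0, 0.01], [0, -0.036, 0.014, 0, 0, 0, 0.01], [0, -0.036, 0.014, 0, 0, 0, 0.01], [0, -0.036, 0.014, 0, 0, 0, 0.01], [0, -0.036, 0.014, 0, 0, 0, 0.01], [0, -0.036, 0.014, 0, 0, 0, 0.01], [0, -0.036, 0.014, 0, 0, 0, 0.01], [0, -0.036, 0.014, 0, 0, 0, 0.01], [0, -0.025, 0.01, 0, 0, 0, 0.01], [0, 0, 0, 0, 0, 0, 0.01], [0, 0, 0, 0, 0, 0, 0.01]]]'

```text
t: 23.18
tool_pos: [0.4644, 0.3655, 0.1282]
tool_rot: [-2.14, 0.084, 2.251]
contact_force: [1.2, -0.9, -7.6]
opening: 0.0227
```

```bash
python3 -c "
from h import *
o=st(); go(.4886,.361,.022,-93.3)"
```

```text
t 23.18 pos [0.4644 0.3655 0.1282] phi -93.56 tilt [-0.0508 -0.0121] F [ 1.2 -0.9 -7.6] q6 2.16 op 0.0227
turn [-0.28  2.87 -0.87] then shift [106.2   3.1 -24.4] | unturned [104.9   1.4 -29.7]
```

Call:
arm_command --plan '[[[0, 0.003, -0.012, -0.3, 2.9, -0.9, 0.01], [0, 0, -0.012, 0, 0, 0, 0.01], [0, 0, 0, 0, 0, 0, 0.01], [0.01, 0, 0, 0, 0, 0, 0.01], [0.015, 0, 0, 0, 0, 0, 0.01], [0.01, 0, 0, 0, 0, 0, 0.01], [0, 0, 0, 0, 0, 0, 0.01], [0, 0, 0, 0, 0, 0, 0.01]]]'

```text
t: 23.85
tool_pos: [0.4865, 0.3541, 0.0815]
tool_rot: [-2.178, 0.078, 2.208]
contact_force: [0.2, -0.0, -6.2]
opening: 0.0227
```

```bash
python3 -c "
from h import *
o=st(); go(.4886,.361,.022,-93.3)"
```

```text
t 23.85 pos [0.4865 0.3541 0.0815] phi -93.62 tilt [-0.0141 -0.0077] F [ 0.2 -0.  -6.2] q6 2.14 op 0.0227
turn [-0.32  0.78 -0.49] then shift [59.5 -7.  -1.7] | unturned [59.4 -7.6 -2.4]
```

Call:
arm_command --plan '[[[0, -0.007, -0.0015, -0.3, 0.8, -0.5, 0.01], [0, 0, 0, 0, 0, 0, 0.01], [0.012, 0, 0, 0, 0, 0, 0.01], [0.015, 0, 0, 0, 0, 0, 0.01], [0.012, 0, 0, 0, 0, 0, 0.01], [0.005, 0, 0, 0, 0, 0, 0.01], [0, 0, 0, 0, 0, 0, 0.01]]]'

```text
t: 24.43
tool_pos: [0.4906, 0.3631, 0.0369]
tool_rot: [-2.197, 0.058, 2.184]
contact_force: [-0.7, 0.2, -7.0]
opening: 0.0226
```

```bash
python3 -c "
from h import *
o=st(); go(.4886,.361,.022,-93.3)"
```

```text
t 24.43 pos [0.4906 0.3631 0.0369] phi -93.29 tilt [0.0061 0.0038] F [-0.7  0.2 -7. ] q6 2.14 op 0.0226
turn [ 0.01 -0.34  0.24] then shift [14.9  2.2  1.9] | unturned [14.9  2.3  2. ]
```

Call:
arm_command --plan '[[[0.006, 0.002, 0.002, 0, -0.3, 0.2, 0.01], [0.006, 0, 0, 0, 0, 0, 0.01], [0.004, 0, 0, 0, 0, 0, 0.01], [0, 0, 0, 0, 0, 0, 0.01], [0, 0, 0, 0, 0, 0, 0.038], [0, 0, 0, 0, 0, 0, 0.038], [0, 0, 0, 0, 0, 0, 0.038], [-0.01, 0, 0, 0, 0, 0, 0.038], [-0.025, 0, 0, 0, 0, 0, 0.038], [-0.03, 0, 0, 0, 0, 0, 0.038], [-0.03, 0, 0, 0, 0, 0, 0.05], [-0.03, 0, 0, 0, 0, 0, 0.05], [-0.03, 0, 0, 0, 0, 0, 0.05]]]'

```text
t: 25.52
tool_pos: [0.4899, 0.3618, 0.1868]
tool_rot: [-2.196, 0.059, 2.185]
contact_force: [0.9, 0.1, 0.1]
opening: 0.0499
```

```bash
python3 - <<'E'
from h import *
o=st(); Tw=cam2w('wrist',o); snap('wrist')
fit('casting_a',(.486,.361,-3.3),[('wrist',Tw)],z=.006)
fit('casting_held',(.4924,.4327,-3.3),[('wrist',Tw)],z=.006)
go(.62,-.127,.19,-83.4)
E
```

```text
t 25.52 pos [0.4899 0.3618 0.1868] phi -93.3 tilt [0.0054 0.0034] F [0.9 0.1 0.1] q6 2.14 op 0.0499
casting_a x,y mm, yaw [487.2 361.9  -3.3] 1-IoU 0.02 [('wrist', 0.73)]
casting_held x,y mm, yaw [492.3 432.9  -3.2] 1-IoU 0.031 [('wrist', 0.88)]
turn [-9.89 -0.76  0.42] then shift [ 2.000e-01  5.017e+02 -7.050e+01] | unturned [  -1.9  482.1 -155.6]
```

Call:
arm_command --plan '[[[0, 0.025, -0.008, 0, -0.8, 0.4, 0.05], [0, 0.037, -0.012, 0, 0, 0, 0.05], [0, 0.037, -0.012, 0, 0, 0, 0.05], [0, 0.037, -0.012, 0, 0, 0, 0.05], [0, 0.037, -0.012, 0, 0, 0, 0.05], [0, 0.037, -0.012, 0, 0, 0, 0.05], [0, 0.037, -0.012, 0, 0, 0, 0.05], [0, 0.037, -0.012, 0, 0, 0, 0.05], [0, 0.037, -0.012, 0, 0, 0, 0.05], [0, 0.037, -0.012, 0, 0, 0, 0.05], [0, 0.037, -0.012, 0, 0, 0, 0.05], [0, 0.037, -0.012, 0, 0, 0, 0.05], [0, 0.037, -0.012, 0, 0, 0, 0.05], [0, 0.013, -0.004, -3, 0, 0, 0.05], [0, 0, 0, -5, 0, 0, 0.05], [0, 0, 0, -2, 0, 0, 0.05], [0, 0, 0, 0, 0, 0, 0.05]]]'

```text
t: 27.08
tool_pos: [0.6207, -0.1506, 0.1822]
tool_rot: [2.148, 0.144, -2.169]
contact_force: [-0.2, -0.3, 0.5]
opening: 0.0501
```

```bash
python3 look.py casting_a .609 -.127 6.6
```

```text
t 27.08 pos [ 0.6207 -0.1506  0.1822] phi -82.71 tilt [-0.0101  0.0053] F [-0.2 -0.3  0.5] q6 1.09 op 0.0501
casting_a x,y mm, yaw [ 608.7 -127.6    6.3] 1-IoU 0.016 [('wrist', 0.58)]
casting_a x,y mm, yaw [ 651.2 -128.8   -3. ] 1-IoU 0.56 [('top', 0.85)]
turn [1.06 0.47 0.35] then shift [168.5 -22.8  10. ] | unturned [168.7 -21.9   8.2]
```

Call:
arm_command --plan '[[[0, -0.012, 0.005, 1, 0.5, 0.3, 0.05], [0, -0.011, 0.004, 0, 0, 0, 0.05], [0.02, 0, 0, 0, 0, 0, 0.05], [0.035, 0, 0, 0, 0, 0, 0.05], [0.035, 0, 0, 0, 0, 0, 0.05], [0.03, 0, 0, 0, 0, 0, 0.05], [0.025, 0, 0, 0, 0, 0, 0.05], [0.01, 0, 0, 0, 0, 0, 0.05], [0, 0, 0, 0, 0, 0, 0.05], [0, 0, 0, 0, 0, 0, 0.05]]]'

```text
t: 28.22
tool_pos: [0.6128, -0.1209, 0.0293]
tool_rot: [2.171, 0.124, -2.147]
contact_force: [0.4, 0.4, 1.2]
opening: 0.0501
```

```bash
python3 -c "
from h import *
o=st(); go(.6087,-.1276,.0145,-83.6)"
```

```text
t 28.22 pos [ 0.6128 -0.1209  0.0293] phi -83.23 tilt [ 0.0113 -0.0023] F [0.4 0.4 1.2] q6 1.14 op 0.0501
turn [ 0.37 -0.63 -0.21] then shift [14.8  6.2  4.8] | unturned [14.8  6.1  5. ]
```

Call:
arm_command --plan '[[[0.006, 0.006, 0.0048, 0.4, -0.6, -0.2, 0.05], [0.007, 0, 0, 0, 0, 0, 0.05], [0.003, 0, 0, 0, 0, 0, 0.05], [0, 0, 0, 0, 0, 0, 0.05], [0, 0, 0, 0, 0, 0, 0.05]]]'

```text
t: 28.63
tool_pos: [0.6131, -0.1296, 0.0191]
tool_rot: [2.173, 0.115, -2.152]
contact_force: [-0.1, -0.1, -0.9]
opening: 0.0499
```

```bash
python3 -c "
from h import *
o=st(); go(.6087,-.1276,.0145,-83.6)"
```

```text
t 28.63 pos [ 0.6131 -0.1296  0.0191] phi -83.66 tilt [ 0.0101 -0.0035] F [-0.1 -0.1 -0.9] q6 1.13 op 0.0499
turn [-0.06 -0.55 -0.26] then shift [ 4.6 -2.5  4.2] | unturned [ 4.6 -2.5  4.2]
```

Call:
arm_command --plan '[[[0.004, -0.0025, 0.0042, 0, -0.6, -0.3, 0.05], [0.002, 0, 0.001, 0, 0, 0, 0.05], [0, 0, 0, 0, 0, 0, 0.01], [0, 0, 0, 0, 0, 0, 0.01], [0, 0, 0, 0, 0, 0, 0.01], [0, 0, 0, 0, 0, 0, 0.01], [0, 0, 0, 0, 0, 0, 0.01]]]' --squeeze 60

```text
t: 29.22
tool_pos: [0.6085, -0.1279, 0.0146]
tool_rot: [2.166, 0.12, -2.163]
contact_force: [-0.6, 0.3, -0.1]
opening: 0.0227
```

```bash
python3 -c "
from h import *
o=st(); go(.482,.2908,.17,-93.3)"
```

```text
t 29.22 pos [ 0.6085 -0.1279  0.0146] phi -83.66 tilt [ 0.0012 -0.0001] F [-0.6  0.3 -0.1] q6 1.13 op 0.0227
turn [ 9.64 -0.07 -0.  ] then shift [-155.4 -410.7  150.4] | unturned [-155.5 -430.1   79.3]
```

Call:
arm_command --plan '[[[-0.02, 0, 0, 0, 0, 0, 0.01], [-0.035, 0, 0, 3, 0, 0, 0.01], [-0.035, 0, 0, 4, 0, 0, 0.01], [-0.035, 0, 0, 2.5, 0, 0, 0.01], [-0.03, -0.02, 0.007, 0, 0, 0, 0.01], [-0.002, -0.036, 0.0125, 0, 0, 0, 0.01], [-0.002, -0.036, 0.0125, 0, 0, 0, 0.01], [-0.002, -0.036, 0.0125, 0, 0, 0, 0.01], [-0.002, -0.036, 0.0125, 0, 0, 0, 0.01], [-0.002, -0.036, 0.0125, 0, 0, 0, 0.01], [-0.002, -0.036, 0.0125, 0, 0, 0, 0.01], [-0.002, -0.036, 0.0125, 0, 0, 0, 0.01], [-0.002, -0.036, 0.0125, 0, 0, 0, 0.01], [-0.002, -0.036, 0.0125, 0, 0, 0, 0.01], [0, -0.036, 0.0125, 0, 0, 0, 0.01], [0, -0.018, 0.006, 0, 0, 0, 0.01], [0, 0, 0, 0, 0, 0, 0.01]]]'

```text
t: 30.63
tool_pos: [0.4704, 0.2942, 0.1642]
tool_rot: [-2.123, 0.077, 2.245]
contact_force: [-0.3, -0.3, -5.8]
opening: 0.0224
```

```bash
python3 -c "
from h import *
o=st(); go(.482,.290,.022,-93.3)"
```

```text
t 30.63 pos [0.4704 0.2942 0.1642] phi -94.07 tilt [-0.0556  0.0026] F [-0.3 -0.3 -5.8] q6 2.05 op 0.0224
turn [-0.77  3.19 -0.05] then shift [142.2   3.5 -11.8] | unturned [141.4   3.2 -19.8]
```

Call:
arm_command --plan '[[[0, 0.003, -0.006, -0.8, 3.2, 0, 0.01], [0, 0, -0.004, 0, 0, 0, 0.01], [0, 0, 0, 0, 0, 0, 0.01], [0.015, 0, 0, 0, 0, 0, 0.01], [0.02, 0, 0, 0, 0, 0, 0.01], [0.015, 0, 0, 0, 0, 0, 0.01], [0.01, 0, 0, 0, 0, 0, 0.01], [0, 0, 0, 0, 0, 0, 0.01]]]'

```text
t: 31.3
tool_pos: [0.4754, 0.2854, 0.0924]
tool_rot: [-2.176, 0.076, 2.214]
contact_force: [-1.1, -0.5, -7.3]
opening: 0.0227
```

```bash
python3 -c "
from h import *
o=st(); go(.482,.290,.022,-93.3)"
```

```text
t 31.3 pos [0.4754 0.2854 0.0924] phi -93.43 tilt [-0.0174 -0.0087] F [-1.1 -0.5 -7.3] q6 2.04 op 0.0227
turn [-0.13  0.97 -0.56] then shift [70.4 -5.  -6.3] | unturned [70.2 -5.7 -7.5]
```

Call:
arm_command --plan '[[[0, -0.005, -0.006, -0.1, 1, -0.6, 0.01], [0, 0, 0, 0, 0, 0, 0.01], [0.012, 0, 0, 0, 0, 0, 0.01], [0.015, 0, 0, 0, 0, 0, 0.01], [0.012, 0, 0, 0, 0, 0, 0.01], [0.005, 0, 0, 0, 0, 0, 0.01], [0, 0, 0, 0, 0, 0, 0.01]]]'

```text
t: 31.88
tool_pos: [0.4861, 0.2905, 0.0487]
tool_rot: [-2.196, 0.062, 2.181]
contact_force: [-1.0, 0.1, -6.6]
opening: 0.0228
```

```bash
python3 -c "
from h import *
o=st(); go(.482,.290,.022,-93.3)"
```

```text
t 31.88 pos [0.4861 0.2905 0.0487] phi -93.49 tilt [0.0073 0.0042] F [-1.   0.1 -6.6] q6 2.04 op 0.0228
turn [-0.19 -0.4   0.27] then shift [26.7  0.8  4. ] | unturned [26.6  0.9  4.2]
```

Call:
arm_command --plan '[[[0.008, 0.0008, 0.004, -0.2, -0.4, 0.3, 0.01], [0.009, 0, 0, 0, 0, 0, 0.01], [0.008, 0, 0, 0, 0, 0, 0.01], [0.003, 0, 0, 0, 0, 0, 0.01], [0, 0, 0, 0, 0, 0, 0.01]]]'

```text
t: 32.3
tool_pos: [0.4866, 0.2945, 0.0242]
tool_rot: [-2.199, 0.054, 2.178]
contact_force: [0.0, -0.3, -6.6]
opening: 0.0227
```

```bash
python3 -c "
from h import *
o=st(); go(.482,.290,.022,-93.3)"
```

```text
t 32.3 pos [0.4866 0.2945 0.0242] phi -93.26 tilt [0.0098 0.0073] F [ 0.  -0.3 -6.6] q6 2.04 op 0.0227
turn [ 0.04 -0.54  0.45] then shift [2.2 4.7 4.3] | unturned [2.1 4.7 4.3]
```

Call:
arm_command --plan '[[[0, 0.003, 0.004, 0, -0.5, 0.4, 0.01], [0.003, 0, 0, 0, 0, 0, 0.01], [0.001, 0, 0, 0, 0, 0, 0.01], [0, 0, 0, 0, 0, 0, 0.038], [0, 0, 0, 0, 0, 0, 0.038], [0, 0, 0, 0, 0, 0, 0.038], [-0.01, 0, 0, 0, 0, 0, 0.038], [-0.025, 0, 0, 0, 0, 0, 0.038], [-0.03, 0, 0, 0, 0, 0, 0.038], [-0.03, 0, 0, 0, 0, 0, 0.05], [-0.03, 0, 0, 0, 0, 0, 0.05], [-0.03, 0, 0, 0, 0, 0, 0.05]]]'

```text
t: 33.3
tool_pos: [0.4832, 0.2932, 0.1853]
tool_rot: [-2.192, 0.055, 2.181]
contact_force: [0.6, 0.1, -0.3]
opening: 0.05
```

```bash
python3 - <<'E'
from h import *
o=st(); Tw=cam2w('wrist',o); snap('wrist')
fit('casting_a',(.484,.291,-3.3),[('wrist',Tw)],z=.006)
fit('casting_a',(.486,.361,-3.3),[('wrist',Tw)],z=.006)
for n in ('top','scene'): snap(n)
V=[('top',cam2w('top')),('scene',cam2w('scene'))]
fit('cover_a',(.431,.130,-6),V)
go(.45,.130,.17,-96)
E
```

```text
t 33.3 pos [0.4832 0.2932 0.1853] phi -93.41 tilt [0.0056 0.0093] F [ 0.6  0.1 -0.3] q6 2.04 op 0.05
casting_a x,y mm, yaw [485.2 295.6  -3.5] 1-IoU 0.03 [('wrist', 0.7)]
casting_a x,y mm, yaw [486.8 362.   -3.3] 1-IoU 0.028 [('wrist', 0.94)]
cover_a x,y mm, yaw [429.7 129.9  -6.1] 1-IoU 0.053 [('top', 0.77), ('scene', 0.95)]
turn [ 2.61 -0.11  0.52] then shift [ 11.4 165.9  15.2] | unturned [  9.9 165.1  22.8]
```

Call:
arm_command --plan '[[[0, 0.025, 0.003, 2.6, -0.1, 0.5, 0.05], [0, 0.035, 0.003, 0, 0, 0, 0.05], [0, 0.036, 0.003, 0, 0, 0, 0.05], [0, 0.036, 0.003, 0, 0, 0, 0.05], [0, 0.025, 0.003, 0, 0, 0, 0.05], [0, 0.008, 0, 0, 0, 0, 0.05], [0, 0, 0, 0, 0, 0, 0.05]]]'

```text
t: 34.23
tool_pos: [0.4436, 0.1238, 0.1693]
tool_rot: [-2.149, 0.12, 2.194]
contact_force: [-0.1, -0.0, 0.0]
opening: 0.0496
```

```bash
python3 look.py cover_a .430 .130 -6
```

```text
t 34.23 pos [0.4436 0.1238 0.1693] phi -95.91 tilt [-0.021  -0.0061] F [-0.1 -0.   0. ] q6 1.79 op 0.0496
cover_a x,y mm, yaw [431.8 127.8  -6.4] 1-IoU 0.019 [('wrist', 0.77)]
cover_a x,y mm, yaw [430.  129.9  -6. ] 1-IoU 0.43 [('top', 0.67), ('scene', 0.63)]
turn [ 0.74  1.03 -0.43] then shift [ 1.602e+02 -1.000e-01  1.300e+01] | unturned [160.4  -1.4  10.1]
```

Call:
arm_command --plan '[[[0, 0, 0.012, 0.7, 1, -0.4, 0.05], [0, 0, 0, 0, 0, 0, 0.05], [0.02, 0, 0, 0, 0, 0, 0.05], [0.035, 0, 0, 0, 0, 0, 0.05], [0.035, 0, 0, 0, 0, 0, 0.05], [0.03, 0, 0, 0, 0, 0, 0.05], [0.02, 0, 0, 0, 0, 0, 0.05], [0.007, 0, 0, 0, 0, 0, 0.05], [0, 0, 0, 0, 0, 0, 0.05], [0, 0, 0, 0, 0, 0, 0.05]]]'

```text
t: 35.37
tool_pos: [0.441, 0.1348, 0.0243]
tool_rot: [-2.183, 0.104, 2.157]
contact_force: [1.4, 0.4, -0.2]
opening: 0.05
```

```bash
python3 -c "
from h import *
o=st(); go(.4318,.1278,.0105,-96.4)"
```

```text
t 35.37 pos [0.441  0.1348 0.0243] phi -95.6 tilt [0.0123 0.0019] F [ 1.4  0.4 -0.2] q6 1.8 op 0.05
turn [ 0.8  -0.69  0.18] then shift [13.8  8.   8.4] | unturned [13.7  8.   8.7]
```

Call:
arm_command --plan '[[[0.003, 0.008, 0.0085, 0.8, -0.7, 0.2, 0.05], [0.006, 0, 0, 0, 0, 0, 0.05], [0.004, 0, 0, 0, 0, 0, 0.05], [0, 0, 0, 0, 0, 0, 0.05], [0, 0, 0, 0, 0, 0, 0.05]]]'

```text
t: 35.78
tool_pos: [0.4358, 0.1278, 0.0159]
tool_rot: [-2.173, 0.121, 2.153]
contact_force: [-0.2, -0.4, 0.7]
opening: 0.0502
```

```bash
python3 -c "
from h import *
o=st(); go(.4318,.1278,.0105,-96.4)"
```

```text
t 35.78 pos [0.4358 0.1278 0.0159] phi -96.45 tilt [0.0092 0.0007] F [-0.2 -0.4  0.7] q6 1.81 op 0.0502
turn [-0.05 -0.52  0.1 ] then shift [5.4 0.5 4. ] | unturned [5.3 0.5 4. ]
```

Call:
arm_command --plan '[[[0.005, 0, 0.004, 0, -0.5, 0.1, 0.05], [0.002, 0, 0, 0, 0, 0, 0.05], [0, 0, 0, 0, 0, 0, 0.01], [0, 0, 0, 0, 0, 0, 0.01], [0, 0, 0, 0, 0, 0, 0.01], [0, 0, 0, 0, 0, 0, 0.01], [0, 0, 0, 0, 0, 0, 0.01]]]' --squeeze 40

```text
t: 36.37
tool_pos: [0.4329, 0.1284, 0.0096]
tool_rot: [-2.166, 0.122, 2.161]
contact_force: [-0.1, -0.2, -0.2]
opening: 0.0228
```

```bash
python3 -c "
from h import *
o=st(); go(.518,.36,.18,-3.3);go(.518,.36,.18,-183.3)"
```

```text
t 36.37 pos [0.4329 0.1284 0.0096] phi -96.45 tilt [0.0024 0.0001] F [-0.1 -0.2 -0.2] q6 1.81 op 0.0228
turn [-93.15  -0.12  -0.1 ] then shift [-170.4   71.7 -236.1] | unturned [-170.2 -239.7  -59. ]
turn [86.85 -0.09  0.12] then shift [-170.4  -71.7  236.1] | unturned [-170.2 -239.7  -59. ]
```

Call:
arm_command --plan '[[[-0.02, 0, 0, 0, 0, 0, 0.01], [-0.035, 0, 0, -4, 0, 0, 0.01], [-0.035, 0, 0, -7, 0, 0, 0.01], [-0.035, 0, 0, -7, 0, 0, 0.01], [-0.03, 0, 0, -7, 0, 0, 0.01], [-0.02, 0, 0, -7, 0, 0, 0.01], [0, 0, 0, -7, 0, 0, 0.01], [0, 0, 0, -7, 0, 0, 0.01], [0, 0, 0, -7, 0, 0, 0.01], [0, 0, 0, -7, 0, 0, 0.01], [0, 0, 0, -7, 0, 0, 0.01], [0, 0, 0, -7, 0, 0, 0.01], [0, 0, 0, -7, 0, 0, 0.01], [0, 0, 0, -7, 0, 0, 0.01], [0, 0, 0, -5, 0, 0, 0.01], [0, 0, 0, 0, 0, 0, 0.01], [0, 0, 0, 0, 0, 0, 0.01]]]'

```text
t: 37.78
tool_pos: [0.425, 0.1279, 0.1842]
tool_rot: [1.214, 1.211, -1.234]
contact_force: [0.2, 0.1, -1.7]
opening: 0.0232
```

```bash
python3 -c "
from h import *
o=st(); go(.522,.3606,.18,-3.3)"
```

```text
t 37.78 pos [0.425  0.1279 0.1842] phi -0.98 tilt [-0.0152 -0.0011] F [ 0.2  0.1 -1.7] q6 0.14 op 0.0232
turn [2.32 0.1  0.87] then shift [   4.2   83.5 -237.9] | unturned [   2.5   93.1 -234.3]
```

Call:
arm_command --plan '[[[0, 0.006, -0.02, 2.3, 0.1, 0.9, 0.01], [0, 0.013, -0.037, 0, 0, 0, 0.01], [0, 0.013, -0.037, 0, 0, 0, 0.01], [0, 0.013, -0.037, 0, 0, 0, 0.01], [0, 0.013, -0.037, 0, 0, 0, 0.01], [0, 0.013, -0.037, 0, 0, 0, 0.01], [0, 0.01, -0.03, 0, 0, 0, 0.01], [0, 0, 0, 0, 0, 0, 0.01], [0, 0, 0, 0, 0, 0, 0.01]]]'

```text
t: 38.53
tool_pos: [0.5235, 0.3671, 0.1778]
tool_rot: [1.267, 1.168, -1.275]
contact_force: [-1.0, -0.8, -1.4]
opening: 0.0228
```

```bash
python3 -c "
from h import *
o=st(); go(.522,.3606,.054,-3.3)"
```

```text
t 38.53 pos [0.5235 0.3671 0.1778] phi -4.84 tilt [-0.0029 -0.0033] F [-1.  -0.8 -1.4] q6 0.58 op 0.0228
turn [-1.54  0.2   0.15] then shift [123.8  -1.1   6.6] | unturned [123.9  -0.6   6.2]
```

Call:
arm_command --plan '[[[0, -0.001, 0.006, -1.5, 0.2, 0.2, 0.01], [0, 0, 0, 0, 0, 0, 0.01], [0.015, 0, 0, 0, 0, 0, 0.01], [0.022, 0, 0, 0, 0, 0, 0.01], [0.022, 0, 0, 0, 0, 0, 0.01], [0.015, 0, 0, 0, 0, 0, 0.01], [0, 0, 0, 0, 0, 0, 0.01], [0, 0, 0, 0, 0, 0, 0.01]]]'

```text
t: 39.2
tool_pos: [0.52, 0.3564, 0.097]
tool_rot: [1.26, 1.174, -1.264]
contact_force: [0.7, -0.9, -1.7]
opening: 0.0229
```

```bash
python3 -c "
from h import *
o=st(); go(.522,.3606,.053,-3.3)"
```

```text
t 39.2 pos [0.52   0.3564 0.097 ] phi -4.12 tilt [-0.0012 -0.0014] F [ 0.7 -0.9 -1.7] q6 0.56 op 0.0229
turn [-0.82  0.09  0.06] then shift [44.   1.8 -4.4] | unturned [44.   1.7 -4.4]
```

Call:
arm_command --plan '[[[0, 0.0018, -0.0042, -0.8, 0.1, 0.1, 0.01], [0, 0, 0, 0, 0, 0, 0.01], [0.01, 0, 0, 0, 0, 0, 0.01], [0.012, 0, 0, 0, 0, 0, 0.01], [0.01, 0, 0, 0, 0, 0, 0.01], [0.004, 0, 0, 0, 0, 0, 0.01], [0, 0, 0, 0, 0, 0, 0.01]]]'

```text
t: 39.78
tool_pos: [0.5244, 0.3612, 0.0613]
tool_rot: [1.258, 1.179, -1.246]
contact_force: [-0.4, -0.5, -0.8]
opening: 0.023
```

```bash
python3 -c "
from h import *
o=st(); go(.522,.3606,.053,-3.3)"
```

```text
t 39.78 pos [0.5244 0.3612 0.0613] phi -3.38 tilt [0.0066 0.0034] F [-0.4 -0.5 -0.8] q6 0.55 op 0.023
turn [-0.08 -0.22 -0.36] then shift [ 8.3 -2.4  0.8] | unturned [ 8.3 -2.4  0.8]
```

Call:
arm_command --plan '[[[0.004, -0.0024, 0.0008, 0, -0.2, -0.4, 0.01], [0.003, 0, 0, 0, 0, 0, 0.01], [0.0015, 0, 0, 0, 0, 0, 0.01], [0, 0, 0, 0, 0, 0, 0.01], [0, 0, 0, 0, 0, 0, 0.036], [0, 0, 0, 0, 0, 0, 0.036], [0, 0, 0, 0, 0, 0, 0.036], [-0.01, 0, 0, 0, 0, 0, 0.036], [-0.025, 0, 0, 0, 0, 0, 0.036], [-0.035, 0, 0, 0, 0, 0, 0.036], [-0.035, 0, 0, 0, 0, 0, 0.05], [-0.025, 0, 0, 0, 0, 0, 0.05], [0, 0, 0, 0, 0, 0, 0.05]]]'

```text
t: 40.87
tool_pos: [0.5221, 0.3607, 0.1916]
tool_rot: [1.253, 1.181, -1.252]
contact_force: [-0.0, -0.1, 0.9]
opening: 0.0499
```

```bash
python3 - <<'E'
from h import *
o=st(); Tw=cam2w('wrist',o); snap('wrist')
fit('cover_a',(.522,.361,-93.3),[('wrist',Tw)],z=.042)
for n in ('top','scene'): snap(n)
V=[('top',cam2w('top')),('scene',cam2w('scene'))]
fit('cover_a',(.431,-.113,6),V)
go(.445,-.113,.17,-84)
E
```

```text
t 40.87 pos [0.5221 0.3607 0.1916] phi -3.38 tilt [-0.0004  0.0006] F [-0.  -0.1  0.9] q6 0.55 op 0.0499
cover_a x,y mm, yaw [ 431.7 -112.5    6.5] 1-IoU 0.049 [('top', 0.83), ('scene', 0.76)]
turn [80.62  0.96  0.36] then shift [ 10.5 461.2 121.7] | unturned [ 15.  -44.7 474.7]
```

Call:
arm_command --plan '[[[0, -0.002, 0.025, 0, 0, 0, 0.05], [0, -0.0037, 0.038, 0, 0, 0, 0.05], [0, -0.0037, 0.038, 0, 0, 0, 0.05], [0, -0.0037, 0.038, 0, 0, 0, 0.05], [0, -0.0037, 0.038, 0, 0, 0, 0.05], [0, -0.0037, 0.038, 0, 0, 0, 0.05], [0, -0.0037, 0.038, 0, 0, 0, 0.05], [0, -0.0037, 0.038, 0, 0, 0, 0.05], [0, -0.0037, 0.038, 0, 0, 0, 0.05], [0, -0.0037, 0.038, 0, 0, 0, 0.05], [0, -0.0037, 0.038, 0, 0, 0, 0.05], [0, -0.0037, 0.036, 0, 0, 0, 0.05], [0, 0, 0.015, 5, 0, 0, 0.05], [0, 0, 0, 7, 0, 0, 0.05], [0, 0, 0, 7, 0, 0, 0.05], [0, 0, 0, 7, 0, 0, 0.05], [0, 0, 0, 7, 0, 0, 0.05], [0, 0, 0, 7, 0, 0, 0.05], [0, 0, 0, 7, 0, 0, 0.05], [0, 0, 0, 7, 0, 0, 0.05]]]'

```text
t: 42.83
tool_pos: [0.4244, -0.1131, 0.1484]
tool_rot: [1.839, 0.568, -1.985]
contact_force: [0.2, -0.5, -0.3]
opening: 0.0502
```

```bash
python3 - <<'E'
from h import *
o=st(); go(.445,-.113,.17,-83.5)
for n in ('top','scene'): save(snap(n),n+'6.png')
V=[('top',cam2w('top')),('scene',cam2w('scene'))]
fit('cover_a',(.522,.361,-93.3),V,z=.042)
for r in mark_of('scene','cover_a'): print(r['conf'],w(V[1][1],r['at']))
cv2.imwrite('pics/c6.png',cv2.resize(cv2.imread('pics/scene6.png')[100:260,340:540],None,fx=3,fy=3))
E
```

```text
t 42.83 pos [ 0.4244 -0.1131  0.1484] phi -58.12 tilt [-0.0759 -0.0006] F [ 0.2 -0.5 -0.3] q6 0.61 op 0.0502
turn [25.45  4.16  1.41] then shift [-21.6   2.2 -20.5] | unturned [-23.1   9.9 -16.1]
cover_a x,y mm, yaw [519.6 362.1 -93.8] 1-IoU 0.138 [('top', 0.73), ('scene', 0.87)]
0.79 [0.51895427 0.3616056  0.04404748]
0.6 [ 0.43088424 -0.11895371  0.00088218]
```

View pics/c6.png

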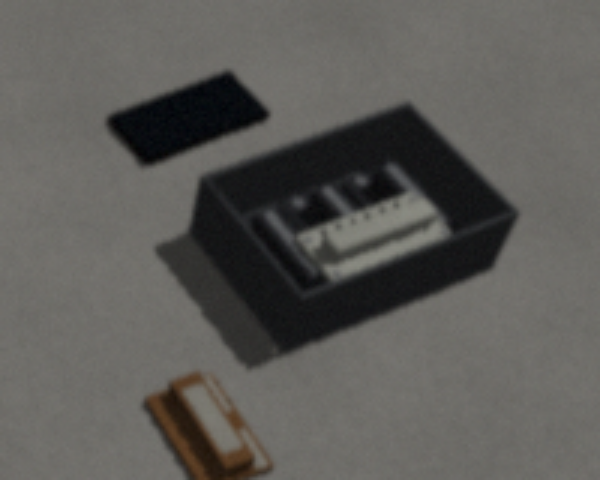

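The crop shows cover 1 lying level across the castings on the crate's near side, crop pixel (370,240). On to cover 2.

Call:
arm_command --plan '[[[-0.01, 0, 0, 6, 4, 1.4, 0.05], [-0.01, 0, 0, 7, 0, 0, 0.05], [0, 0, 0, 7, 0, 0, 0.05], [0, 0, 0, 4, 0, 0, 0.05], [0, 0, -0.01, 0, 0, 0, 0.05], [0, 0, -0.008, 0, 0, 0, 0.05], [0, 0, 0, 0, 0, 0, 0.05], [0, 0, 0, 0, 0, 0, 0.05]]]'

```text
t: 43.75
tool_pos: [0.4439, -0.1103, 0.1689]
tool_rot: [2.15, 0.171, -2.154]
contact_force: [-1.0, -0.3, 0.5]
opening: 0.0502
```

```bash
python3 look.py cover_a .4317 -.1125 6.5
```

```text
t 43.75 pos [ 0.4439 -0.1103  0.1689] phi -81.67 tilt [-0.0026  0.013 ] F [-1.  -0.3  0.5] q6 1.01 op 0.0502
cover_a x,y mm, yaw [ 433.2 -114.6    6.2] 1-IoU 0.021 [('wrist', 0.66)]
cover_a x,y mm, yaw [ 431.4 -112.4    6. ] 1-IoU 0.318 [('top', 0.8), ('scene', 0.73)]
turn [2.04 0.03 0.75] then shift [158.5   3.   10.8] | unturned [158.4   4.7  10.9]
```

Call:
arm_command --plan '[[[0, 0.003, 0.011, 2, 0, 0.7, 0.05], [0, 0, 0.003, 0, 0, 0, 0.05], [0.02, 0, 0, 0, 0, 0, 0.05], [0.035, 0, 0, 0, 0, 0, 0.05], [0.035, 0, 0, 0, 0, 0, 0.05], [0.03, 0, 0, 0, 0, 0, 0.05], [0.02, 0, 0, 0, 0, 0, 0.05], [0.008, 0, 0, 0, 0, 0, 0.05], [0, 0, 0, 0, 0, 0, 0.05], [0, 0, 0, 0, 0, 0, 0.05]]]'

```text
t: 44.88
tool_pos: [0.4334, -0.1168, 0.0202]
tool_rot: [2.174, 0.119, -2.151]
contact_force: [0.2, -0.2, 0.2]
opening: 0.0496
```

```bash
python3 -c "
from h import *
o=st(); go(.433,-.1145,.0105,-83.8)"
```

```text
t 44.88 pos [ 0.4334 -0.1168  0.0202] phi -83.55 tilt [ 0.0107 -0.0022] F [ 0.2 -0.2  0.2] q6 1.03 op 0.0496
turn [ 0.25 -0.6  -0.19] then shift [ 9.7 -2.4  0.2] | unturned [ 9.7 -2.4  0.2]
```

Call:
arm_command --plan '[[[0.004, -0.0024, 0, 0.2, -0.6, -0.2, 0.05], [0.005, 0, 0, 0, 0, 0, 0.05], [0.002, 0, 0, 0, 0, 0, 0.05], [0, 0, 0, 0, 0, 0, 0.01], [0, 0, 0, 0, 0, 0, 0.01], [0, 0, 0, 0, 0, 0, 0.01], [0, 0, 0, 0, 0, 0, 0.01], [0, 0, 0, 0, 0, 0, 0.01]]]' --squeeze 40

```text
t: 45.55
tool_pos: [0.4386, -0.1164, 0.0151]
tool_rot: [2.174, 0.113, -2.152]
contact_force: [0.4, -0.1, -1.4]
opening: 0.0228
```

```bash
python3 -c "
from h import *
o=st(); go(.450,.3647,.2,-3.3)"
```

```text
t 45.55 pos [ 0.4386 -0.1164  0.0151] phi -83.73 tilt [ 0.0105 -0.0045] F [ 0.4 -0.1 -1.4] q6 1.04 op 0.0228
turn [-80.42  -0.25  -0.67] then shift [-184.9  -16.3 -480.9] | unturned [-186.9 -475.9  -65.8]
```

Call:
arm_command --plan '[[[0, 0, 0, 0, 0, 0, 0.036], [0, 0, 0, 0, 0, 0, 0.036], [0.004, 0.001, 0.0045, 0, -0.6, -0.3, 0.036], [0.002, 0, 0, 0, 0, 0, 0.036], [0, 0, 0, 0, 0, 0, 0.01], [0, 0, 0, 0, 0, 0, 0.01], [0, 0, 0, 0, 0, 0, 0.01], [0, 0, 0, 0, 0, 0, 0.01]]]'

```text
t: 46.22
tool_pos: [0.4343, -0.1183, 0.0092]
tool_rot: [2.165, 0.118, -2.166]
contact_force: [-0.2, 0.1, 1.0]
opening: 0.0229
```

```bash
python3 -c "
from h import *
o=st(); go(.450,.3647,.2,-3.3)"
```

```text
t 46.22 pos [ 0.4343 -0.1183  0.0092] phi -83.74 tilt [-0.0005 -0.0003] F [-0.2  0.1  1. ] q6 1.03 op 0.0229
turn [-8.044e+01  3.000e-02  1.000e-02] then shift [-190.8  -12.2 -483.1] | unturned [-191.  -478.4  -68.2]
```

Call:
arm_command --plan '[[[-0.02, 0, 0, 0, 0, 0, 0.01], [-0.035, 0, 0, -4, 0, 0, 0.01], [-0.038, 0, 0, -7, 0, 0, 0.01], [-0.038, 0, 0, -7, 0, 0, 0.01], [-0.035, 0, 0, -7, 0, 0, 0.01], [-0.02, 0, 0, -7, 0, 0, 0.01], [0, 0, 0, -7, 0, 0, 0.01], [0, 0, 0, -7, 0, 0, 0.01], [0, 0, 0, -7, 0, 0, 0.01], [0, 0, 0, -7, 0, 0, 0.01], [0, 0, 0, -7, 0, 0, 0.01], [0, 0, 0, -7, 0, 0, 0.01], [0, 0, 0, -4, 0, 0, 0.01], [0, 0, -0.02, 0, 0, 0, 0.01], [0, 0, -0.035, 0, 0, 0, 0.01], [0, 0, -0.038, 0, 0, 0, 0.01], [0, 0, -0.038, 0, 0, 0, 0.01], [0, 0, -0.038, 0, 0, 0, 0.01], [0, 0, -0.035, 0, 0, 0, 0.01], [0, 0, -0.01, 0, 0, 0, 0.01]]]'

```text
t: 47.88
tool_pos: [0.4406, 0.1031, 0.1935]
tool_rot: [1.255, 1.19, -1.272]
contact_force: [0.2, -0.2, -0.9]
opening: 0.023
```

```bash
python3 -c "
from h import *
o=st(); go(.450,.3647,.17,-3.3)"
```

```text
t 47.88 pos [0.4406 0.1031 0.1935] phi -4.03 tilt [-0.017   0.0034] F [ 0.2 -0.2 -0.9] q6 0.13 op 0.023
turn [-0.73 -0.13  0.98] then shift [  23.5   -5.7 -261.8] | unturned [  24.2   -8.6 -261.6]
```

Call:
arm_command --plan '[[[0, 0, -0.02, -0.7, -0.1, 1, 0.01], [0, -0.001, -0.037, 0, 0, 0, 0.01], [0, -0.001, -0.038, 0, 0, 0, 0.01], [0, -0.001, -0.038, 0, 0, 0, 0.01], [0, -0.001, -0.038, 0, 0, 0, 0.01], [0, -0.001, -0.038, 0, 0, 0, 0.01], [0, 0, -0.035, 0, 0, 0, 0.01], [0, 0, -0.012, 0, 0, 0, 0.01], [0, 0, 0, 0, 0, 0, 0.01], [0, 0, 0, 0, 0, 0, 0.01]]]'

```text
t: 48.72
tool_pos: [0.4443, 0.3737, 0.1849]
tool_rot: [1.239, 1.185, -1.254]
contact_force: [0.7, -0.9, -0.3]
opening: 0.0231
```

```bash
python3 -c "
from h import *
o=st(); go(.449,.3647,.0525,-3.3)"
```

```text
t 48.72 pos [0.4443 0.3737 0.1849] phi -2.91 tilt [-0.0069 -0.0057] F [ 0.7 -0.9 -0.3] q6 0.62 op 0.0231
turn [0.39 0.35 0.38] then shift [132.4   5.2   8.7] | unturned [132.4   6.    7.9]
```

Call:
arm_command --plan '[[[0, 0.005, 0.008, 0.4, 0.4, 0.4, 0.01], [0, 0, 0, 0, 0, 0, 0.01], [0.015, 0, 0, 0, 0, 0, 0.01], [0.025, 0, 0, 0, 0, 0, 0.01], [0.025, 0, 0, 0, 0, 0, 0.01], [0.015, 0, 0, 0, 0, 0, 0.01], [0, 0, 0, 0, 0, 0, 0.01], [0, 0, 0, 0, 0, 0, 0.01]]]'

```text
t: 49.38
tool_pos: [0.4529, 0.3529, 0.1043]
tool_rot: [1.266, 1.17, -1.259]
contact_force: [0.9, -1.4, -0.3]
opening: 0.0229
```

```bash
python3 -c "
from h import *
o=st(); go(.449,.3647,.0525,-3.3)"
```

```text
t 49.38 pos [0.4529 0.3529 0.1043] phi -4.21 tilt [0.0056 0.0005] F [ 0.9 -1.4 -0.3] q6 0.61 op 0.0229
turn [-0.91 -0.05 -0.32] then shift [ 51.8  -4.6 -11.6] | unturned [ 51.8  -5.1 -11.5]
```

Call:
arm_command --plan '[[[0, -0.0045, -0.0115, -0.9, 0, -0.3, 0.01], [0, 0, 0, 0, 0, 0, 0.01], [0.008, 0, 0, 0, 0, 0, 0.01], [0.013, 0, 0, 0, 0, 0, 0.01], [0.013, 0, 0, 0, 0, 0, 0.01], [0.006, 0, 0, 0, 0, 0, 0.01], [0, 0, 0, 0, 0, 0, 0.01]]]'

```text
t: 49.97
tool_pos: [0.4527, 0.3658, 0.0666]
tool_rot: [1.261, 1.179, -1.244]
contact_force: [0.0, 0.5, -1.8]
opening: 0.023
```

```bash
python3 -c "
from h import *
o=st(); go(.449,.3647,.0525,-3.3)"
```

```text
t 49.97 pos [0.4527 0.3658 0.0666] phi -3.38 tilt [0.0082 0.0057] F [ 0.   0.5 -1.8] q6 0.61 op 0.023
turn [-0.08 -0.35 -0.45] then shift [14.1 -3.6  1.3] | unturned [14.1 -3.7  1.4]
```

Call:
arm_command --plan '[[[0.003, -0.0036, 0.001, 0, -0.3, -0.4, 0.01], [0.005, -0.001, 0, 0, 0, 0, 0.01], [0.004, 0, 0, 0, 0, 0, 0.01], [0.002, 0, 0, 0, 0, 0, 0.01], [0, 0, 0, 0, 0, 0, 0.01], [0, 0, 0, 0, 0, 0, 0.036], [0, 0, 0, 0, 0, 0, 0.036], [0, 0, 0, 0, 0, 0, 0.036], [-0.01, 0, 0, 0, 0, 0, 0.036], [-0.025, 0, 0, 0, 0, 0, 0.036], [-0.035, 0, 0, 0, 0, 0, 0.036], [-0.035, 0, 0, 0, 0, 0, 0.05], [-0.025, 0, 0, 0, 0, 0, 0.05], [0, 0, 0, 0, 0, 0, 0.05]]]'

```text
t: 51.13
tool_pos: [0.4471, 0.3647, 0.1892]
tool_rot: [1.251, 1.181, -1.254]
contact_force: [0.7, -0.0, 1.0]
opening: 0.0498
```

```bash
python3 - <<'E'
from h import *
o=st(); Tw=cam2w('wrist',o); save(snap('wrist'),'w7.png')
fit('cover_a',(.45,.364,-93.3),[('wrist',Tw)],z=.042); fit('cover_a',(.52,.362,-93.3),[('wrist',Tw)],z=.042)
print([(round(r['conf'],2),w(Tw,r['at']).round(3)) for r in mark_of('wrist','cover_a')])
for n in ('top','scene'): snap(n)
V=[('top',cam2w('top')),('scene',cam2w('scene'))]
fit('slides_a',(.601,.129,-5.5),V)
fit('slides_a',(.455,-.008,8.8),V)
go(.61,.129,.19,-95.6)
E
```

```text
t 51.13 pos [0.4471 0.3647 0.1892] phi -3.37 tilt [-0.0017 -0.001 ] F [ 0.7 -0.   1. ] q6 0.61 op 0.0498
cover_a x,y mm, yaw [447.3 364.8 -93.3] 1-IoU 0.019 [('wrist', 0.64)]
cover_a x,y mm, yaw [521.7 359.8 -93.3] 1-IoU 0.064 [('wrist', 0.63)]
[(0.8, array([0.446, 0.361, 0.042]))]
slides_a x,y mm, yaw [600.7 130.2  -4.3] 1-IoU 0.053 [('top', 0.65), ('scene', 0.69)]
slides_a x,y mm, yaw [419.1 -44.6   9.2] 1-IoU 0.064 [('top', 0.61), ('scene', 0.69)]
turn [92.22  1.02  0.16] then shift [ -10.1  216.1 -188.4] | unturned [-10.4 179.8 223.4]
```

View pics/w7.png

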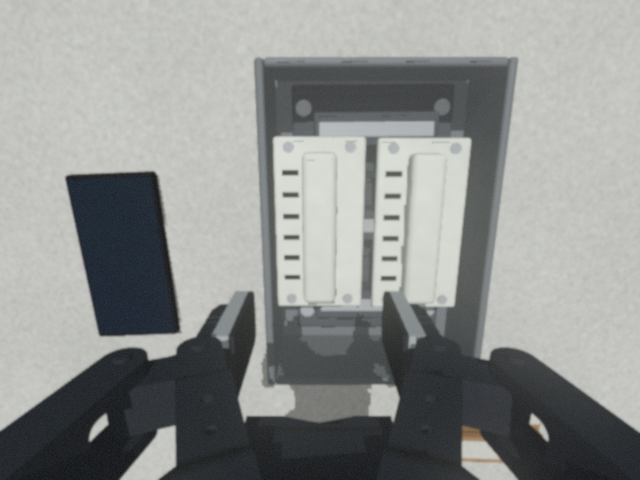

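The wrist view shows both covers level, side by side in the crate, ridges up at (320,228) and (425,228). The top and scene fits say that the other slide box was knocked to about (0.419, -0.045). I take the first box now.

Call:
arm_command --plan '[[[0, 0.015, 0.02, 0, 0, 0, 0.055], [0, 0.024, 0.03, 0, 0, 0, 0.055], [0, 0.024, 0.03, 0, 0, 0, 0.055], [0, 0.024, 0.03, 0, 0, 0, 0.055], [0, 0.024, 0.03, 0, 0, 0, 0.055], [0, 0.024, 0.03, 0, 0, 0, 0.055], [0, 0.024, 0.03, 0, 0, 0, 0.055], [0, 0.013, 0.016, 4, 0, 0, 0.055], [0, 0, 0, 7, 0, 0, 0.055], [0, 0, 0, 7, 0, 0, 0.055], [0, 0, 0, 7, 0, 0, 0.055], [0, 0, 0, 7, 0, 0, 0.055], [0, 0, 0, 7, 0, 0, 0.055], [0, 0, 0, 7, 0, 0, 0.055], [0, 0, 0, 7, 0, 0, 0.055], [0, 0, 0, 7, 0, 0, 0.055], [0, 0, 0, 7, 0, 0, 0.055], [0, 0, 0, 7, 0, 0, 0.055], [0, 0, 0, 7, 0, 0, 0.055], [0, 0, 0, 7, 0, 0, 0.055]]]'

```text
t: 53.3
tool_pos: [0.6067, 0.1236, 0.1658]
tool_rot: [-2.166, 0.068, 2.236]
contact_force: [-0.2, -0.4, 1.0]
opening: 0.055
```

```bash
python3 look.py slides_a .6007 .1302 -5
```

```text
t 53.3 pos [0.6067 0.1236 0.1658] phi -92.85 tilt [-0.0321 -0.0107] F [-0.2 -0.4  1. ] q6 1.71 op 0.055
slides_a x,y mm, yaw [602.4 128.   -5.8] 1-IoU 0.021 [('wrist', 0.68)]
slides_a x,y mm, yaw [600.3 130.2  -5.5] 1-IoU 0.428 [('top', 0.57), ('scene', 0.69)]
turn [ 3.41  1.74 -0.74] then shift [155.8  -3.9   5. ] | unturned [ 1.558e+02 -6.100e+00 -1.000e-01]
```

Call:
arm_command --plan '[[[0, -0.004, 0.005, 3.4, 1.7, -0.7, 0.055], [0, 0, 0.002, 0, 0, 0, 0.055], [0.02, 0, 0, 0, 0, 0, 0.055], [0.035, 0, 0, 0, 0, 0, 0.055], [0.035, 0, 0, 0, 0, 0, 0.055], [0.03, 0, 0, 0, 0, 0, 0.055], [0.018, 0, 0, 0, 0, 0, 0.055], [0.006, 0, 0, 0, 0, 0, 0.055], [0, 0, 0, 0, 0, 0, 0.055], [0, 0, 0, 0, 0, 0, 0.055]]]'

```text
t: 54.43
tool_pos: [0.6046, 0.1277, 0.0222]
tool_rot: [-2.189, 0.089, 2.172]
contact_force: [0.1, 0.2, 0.4]
opening: 0.0548
```

```bash
python3 -c "
from h import *
o=st(); go(.6024,.128,.0105,-95.8)"
```

```text
t 54.43 pos [0.6046 0.1277 0.0222] phi -94.64 tilt [ 0.0075 -0.0014] F [0.1 0.2 0.4] q6 1.74 op 0.0548
turn [ 1.16 -0.43 -0.04] then shift [11.7 -0.1  2.2] | unturned [11.7 -0.1  2.3]
```

Call:
arm_command --plan '[[[0.003, 0, 0.003, 1.2, -0.5, 0, 0.055], [0.006, 0, 0.001, 0, 0, 0, 0.055], [0.005, 0, 0.001, 0, 0, 0, 0.055], [0.001, 0, 0, 0, 0, 0, 0.055], [0, 0, 0, 0, 0, 0, 0.01], [0, 0, 0, 0, 0, 0, 0.01], [0, 0, 0, 0, 0, 0, 0.01], [0, 0, 0, 0, 0, 0, 0.01], [0, 0, 0, 0, 0, 0, 0.01]]]' --squeeze 25

```text
t: 55.18
tool_pos: [0.6049, 0.1288, 0.0141]
tool_rot: [-2.18, 0.109, 2.157]
contact_force: [0.4, 0.3, 0.4]
opening: 0.0275
```

```bash
python3 -c "
from h import *
o=st(); go(.4879,.3957,.2,-93.3)"
```

```text
t 55.18 pos [0.6049 0.1288 0.0141] phi -95.84 tilt [0.0109 0.0006] F [0.4 0.3 0.4] q6 1.76 op 0.0275
turn [-2.54 -0.62  0.08] then shift [-185.9 -259.7  132.2] | unturned [-187.  -253.9  141.5]
```

Call:
arm_command --plan '[[[0, 0, 0, 0, 0, 0, 0.042], [0, 0, 0, 0, 0, 0, 0.042], [0.003, 0, 0.002, 0, -0.6, 0, 0.042], [0.002, 0, 0, 0, 0, 0, 0.042], [0, 0, 0, 0, 0, 0, 0.01], [0, 0, 0, 0, 0, 0, 0.01], [0, 0, 0, 0, 0, 0, 0.01], [0, 0, 0, 0, 0, 0, 0.01], [-0.02, 0, 0, 0, 0, 0, 0.01], [-0.035, 0, 0, 0, 0, 0, 0.01], [-0.038, 0, 0, 0, 0, 0, 0.01], [-0.038, 0, 0, 0, 0, 0, 0.01], [-0.035, 0, 0, 0, 0, 0, 0.01], [-0.01, 0, 0, 0, 0, 0, 0.01], [0, 0, 0, 0, 0, 0, 0.01]]]'

```text
t: 56.43
tool_pos: [0.5992, 0.1283, 0.1862]
tool_rot: [-2.155, 0.111, 2.183]
contact_force: [0.1, 0.5, -1.0]
opening: 0.0277
```

```bash
python3 -c "
from h import *
o=st(); go(.4879,.3957,.2,-93.3)
Tw=cam2w('wrist',o); snap('wrist')
fit('slides_a',(o['tool_pos'][0],o['tool_pos'][1],-5.8),[('wrist',Tw)],z=o['tool_pos'][2]-.0105)"
```

```text
t 56.43 pos [0.5992 0.1283 0.1862] phi -95.84 tilt [-0.0125  0.0007] F [ 0.1  0.5 -1. ] q6 1.76 op 0.0277
turn [-2.54  0.72 -0.02] then shift [ -13.8 -260.5  126.5] | unturned [ -12.2 -254.7  138.1]
```

Call:
arm_command --plan '[[[0, -0.02, 0.009, -2.5, 0.7, 0, 0.01], [0, -0.034, 0.0165, 0, 0, 0, 0.01], [0, -0.034, 0.0165, 0, 0, 0, 0.01], [0, -0.034, 0.0165, 0, 0, 0, 0.01], [0, -0.034, 0.0165, 0, 0, 0, 0.01], [0, -0.034, 0.0165, 0, 0, 0, 0.01], [0, -0.034, 0.0165, 0, 0, 0, 0.01], [0, -0.03, 0.013, 0, 0, 0, 0.01], [0, -0.008, 0.002, 0, 0, 0, 0.01], [0, 0, 0, 0, 0, 0, 0.01], [0, 0, 0, 0, 0, 0, 0.01]]]'

```text
t: 57.45
tool_pos: [0.4718, 0.3997, 0.1454]
tool_rot: [-2.145, 0.096, 2.259]
contact_force: [0.0, 0.1, -1.4]
opening: 0.0275
```

```bash
python3 -c "
from h import *
o=st(); go(.4885,.3957,.0795,-93.3)"
```

```text
t 57.45 pos [0.4718 0.3997 0.1454] phi -93.47 tilt [-0.0521 -0.0242] F [ 0.   0.1 -1.4] q6 2.21 op 0.0275
turn [-0.21  2.9  -1.56] then shift [ 65.9   3.  -16.9] | unturned [ 65.1   1.2 -20.2]
```

Call:
arm_command --plan '[[[0, 0.003, -0.008, -0.2, 2.9, -1.6, 0.01], [0, 0, -0.008, 0, 0, 0, 0.01], [0, 0, 0, 0, 0, 0, 0.01], [0.01, 0, 0, 0, 0, 0, 0.01], [0.012, 0, 0, 0, 0, 0, 0.01], [0.006, 0, 0, 0, 0, 0, 0.01], [0, 0, 0, 0, 0, 0, 0.01], [0, 0, 0, 0, 0, 0, 0.01]]]'

```text
t: 58.12
tool_pos: [0.489, 0.3874, 0.107]
tool_rot: [-2.18, 0.081, 2.202]
contact_force: [-0.1, -0.4, -0.5]
opening: 0.0275
```

```bash
python3 -c "
from h import *
o=st(); go(.4885,.3957,.0795,-93.3)"
```

```text
t 58.12 pos [0.489  0.3874 0.107 ] phi -93.82 tilt [-0.0103 -0.0073] F [-0.1 -0.4 -0.5] q6 2.19 op 0.0275
turn [-0.52  0.56 -0.45] then shift [27.5 -8.3  0.9] | unturned [27.5 -8.5  0.7]
```

Call:
arm_command --plan '[[[0, -0.008, 0.001, -0.5, 0.6, -0.5, 0.01], [0, 0, 0, 0, 0, 0, 0.01], [0.008, 0, 0, 0, 0, 0, 0.01], [0.009, 0, 0, 0, 0, 0, 0.01], [0.004, 0, 0, 0, 0, 0, 0.01], [0, 0, 0, 0, 0, 0, 0.01], [0, 0, 0, 0, 0, 0, 0.01]]]'

```text
t: 58.7
tool_pos: [0.4883, 0.3974, 0.0843]
tool_rot: [-2.195, 0.058, 2.19]
contact_force: [-0.3, 0.1, -0.1]
opening: 0.0276
```

```bash
python3 -c "
from h import *
o=st(); go(.4885,.3957,.0795,-93.3)"
```

```text
t 58.7 pos [0.4883 0.3974 0.0843] phi -93.19 tilt [0.0024 0.0023] F [-0.3  0.1 -0.1] q6 2.19 op 0.0276
turn [ 0.11 -0.13  0.14] then shift [ 4.8  1.7 -0.3] | unturned [ 4.8  1.7 -0.3]
```

Call:
arm_command --plan '[[[0.003, 0.0015, 0, 0, 0, 0, 0.01], [0.003, 0, 0, 0, 0, 0, 0.01], [0, 0, 0, 0, 0, 0, 0.01], [0, 0, 0, 0, 0, 0, 0.01], [0, 0, 0, 0, 0, 0, 0.042], [0, 0, 0, 0, 0, 0, 0.042], [0, 0, 0, 0, 0, 0, 0.042], [-0.01, 0, 0, 0, 0, 0, 0.042], [-0.025, 0, 0, 0, 0, 0, 0.042], [-0.035, 0, 0, 0, 0, 0, 0.042], [-0.035, 0, 0, 0, 0, 0, 0.05], [-0.02, 0, 0, 0, 0, 0, 0.05], [0, 0, 0, 0, 0, 0, 0.05]]]'

```text
t: 59.78
tool_pos: [0.4873, 0.3947, 0.2102]
tool_rot: [-2.193, 0.06, 2.192]
contact_force: [0.5, 0.8, 0.6]
opening: 0.0503
```

```bash
python3 - <<'E'
from h import *
o=st(); Tw=cam2w('wrist',o); snap('wrist')
fit('slides_a',(.488,.3957,-3.3),[('wrist',Tw)],z=.068)
for n in ('top','scene'): snap(n)
V=[('top',cam2w('top')),('scene',cam2w('scene'))]
fit('slides_a',(.419,-.0446,9.2),V)
go(.435,-.0446,.19,-80.8)
E
```

```text
t 59.78 pos [0.4873 0.3947 0.2102] phi -93.21 tilt [0.0006 0.001 ] F [0.5 0.8 0.6] q6 2.19 op 0.0503
slides_a x,y mm, yaw [488.7 395.1  -3.3] 1-IoU 0.02 [('wrist', 0.85)]
slides_a x,y mm, yaw [419.  -44.8   9.2] 1-IoU 0.072 [('top', 0.97), ('scene', 0.96)]
turn [-12.42   0.69  -0.35] then shift [ 10.5 423.7 118.1] | unturned [ 14.  439.   24.1]
```

Call:
arm_command --plan '[[[0, 0.025, 0.001, 0, 0, 0, 0.055], [0, 0.036, 0.002, 0, 0, 0, 0.055], [0, 0.037, 0.002, 0, 0, 0, 0.055], [0, 0.037, 0.002, 0, 0, 0, 0.055], [0, 0.037, 0.002, 0, 0, 0, 0.055], [0, 0.037, 0.002, 0, 0, 0, 0.055], [0, 0.037, 0.002, 0, 0, 0, 0.055], [0, 0.037, 0.002, 0, 0, 0, 0.055], [0, 0.037, 0.002, 0, 0, 0, 0.055], [0, 0.037, 0.002, 0, 0, 0, 0.055], [0, 0.037, 0.002, 0, 0, 0, 0.055], [0, 0.03, 0.001, -4, 0, 0, 0.055], [0, 0.007, 0, -5, 0, 0, 0.055], [0, 0, 0, -3, 0, 0, 0.055], [0, 0, 0, 0, 0, 0, 0.055], [0, 0, 0, 0, 0, 0, 0.055]]]'

```text
t: 61.42
tool_pos: [0.4211, -0.0562, 0.1759]
tool_rot: [2.068, 0.169, -2.196]
contact_force: [0.1, 0.0, 0.4]
opening: 0.0547
```

```bash
python3 look.py slides_a .419 -.0448 9.2
```

```text
t 61.42 pos [ 0.4211 -0.0562  0.1759] phi -80.62 tilt [-0.059  -0.0107] F [0.1 0.  0.4] q6 1.12 op 0.0547
slides_a x,y mm, yaw [421.2 -46.7   8.9] 1-IoU 0.018 [('wrist', 0.58)]
slides_a x,y mm, yaw [419.9 -45.1   8.7] 1-IoU 0.373 [('top', 0.62), ('scene', 0.63)]
turn [ 0.64  3.3  -0.14] then shift [166.8  -9.   -0.6] | unturned [166.5  -9.4 -10.3]
```

Call:
arm_command --plan '[[[0, -0.006, 0, 0.6, 3.3, -0.1, 0.055], [0, -0.003, 0.003, 0, 0, 0, 0.055], [0.02, 0, 0, 0, 0, 0, 0.055], [0.035, 0, 0, 0, 0, 0, 0.055], [0.035, 0, 0, 0, 0, 0, 0.055], [0.032, 0, 0, 0, 0, 0, 0.055], [0.023, 0, 0, 0, 0, 0, 0.055], [0.008, 0, 0, 0, 0, 0, 0.055], [0, 0, 0, 0, 0, 0, 0.055], [0, 0, 0, 0, 0, 0, 0.055]]]'

```text
t: 62.55
tool_pos: [0.4221, -0.0459, 0.0251]
tool_rot: [2.142, 0.166, -2.125]
contact_force: [0.1, 0.2, 0.4]
opening: 0.055
```

```bash
python3 -c "
from h import *
o=st(); go(.4207,-.0463,.0105,-81.1)"
```

```text
t 62.55 pos [ 0.4221 -0.0459  0.0251] phi -80.7 tilt [ 0.0083 -0.006 ] F [0.1 0.2 0.4] q6 1.13 op 0.055
turn [ 0.4  -0.41 -0.42] then shift [14.6  0.2  1.5] | unturned [14.5  0.1  1.6]
```

Call:
arm_command --plan '[[[0.004, 0, 0.003, 0.4, -0.5, -0.4, 0.055], [0.007, 0, 0.001, 0, 0, 0, 0.055], [0.006, 0, 0.001, 0, 0, 0, 0.055], [0.003, 0, 0, 0, 0, 0, 0.055], [0, 0, 0, 0, 0, 0, 0.01], [0, 0, 0, 0, 0, 0, 0.01], [0, 0, 0, 0, 0, 0, 0.01], [0, 0, 0, 0, 0, 0, 0.01], [0, 0, 0, 0, 0, 0, 0.01]]]' --squeeze 25

```text
t: 63.3
tool_pos: [0.4228, -0.0485, 0.0106]
tool_rot: [2.149, 0.161, -2.128]
contact_force: [0.3, 0.2, -0.5]
opening: 0.0276
```

```bash
python3 -c "
from h import *
o=st(); go(.485,.3258,.2,-93.3)"
```

```text
t 63.3 pos [ 0.4228 -0.0485  0.0106] phi -81.13 tilt [ 0.0102 -0.0041] F [ 0.3  0.2 -0.5] q6 1.13 op 0.0276
turn [12.17 -0.57 -0.26] then shift [-189.4 -377.3  -40.5] | unturned [-190.3 -359.2 -120.9]
```

Call:
arm_command --plan '[[[-0.02, 0, 0, 0, -0.6, -0.3, 0.01], [-0.035, 0, 0, 4, 0, 0, 0.01], [-0.038, 0, 0, 5, 0, 0, 0.01], [-0.038, 0, 0, 3, 0, 0, 0.01], [-0.03, 0, 0, 0, 0, 0, 0.01], [-0.015, -0.02, -0.003, 0, 0, 0, 0.01], [-0.002, -0.035, -0.005, 0, 0, 0, 0.01], [-0.002, -0.037, -0.005, 0, 0, 0, 0.01], [-0.002, -0.037, -0.005, 0, 0, 0, 0.01], [-0.002, -0.037, -0.005, 0, 0, 0, 0.01], [-0.002, -0.037, -0.005, 0, 0, 0, 0.01], [-0.002, -0.037, -0.005, 0, 0, 0, 0.01], [-0.002, -0.037, -0.005, 0, 0, 0, 0.01], [-0.002, -0.037, -0.005, 0, 0, 0, 0.01], [0, -0.034, -0.003, 0, 0, 0, 0.01], [0, -0.012, 0, 0, 0, 0, 0.01], [0, 0, 0, 0, 0, 0, 0.01], [0, 0, 0, 0, 0, 0, 0.01]]]'

```text
t: 64.8
tool_pos: [0.4941, 0.3255, 0.2122]
tool_rot: [-2.187, 0.075, 2.184]
contact_force: [0.3, -1.0, -0.7]
opening: 0.0277
```

```bash
python3 -c "
from h import *
o=st(); go(.486,.3258,.0795,-93.3)"
```

```text
t 64.8 pos [0.4941 0.3255 0.2122] phi -94.0 tilt [0.0011 0.0009] F [ 0.3 -1.  -0.7] q6 2.1 op 0.0277
turn [-0.7  -0.06  0.05] then shift [1.327e+02 1.000e-01 8.100e+00] | unturned [132.7   0.4   8.2]
```

Call:
arm_command --plan '[[[0, 0, 0.008, -0.7, 0, 0, 0.01], [0, 0, 0, 0, 0, 0, 0.01], [0.015, 0, 0, 0, 0, 0, 0.01], [0.025, 0, 0, 0, 0, 0, 0.01], [0.025, 0, 0, 0, 0, 0, 0.01], [0.015, 0, 0, 0, 0, 0, 0.01], [0.004, 0, 0, 0, 0, 0, 0.01], [0, 0, 0, 0, 0, 0, 0.01], [0, 0, 0, 0, 0, 0, 0.01]]]'

```text
t: 65.55
tool_pos: [0.4844, 0.3158, 0.1216]
tool_rot: [-2.189, 0.075, 2.187]
contact_force: [0.3, -0.9, -1.2]
opening: 0.0275
```

```bash
python3 -c "
from h import *
o=st(); go(.486,.3255,.0795,-93.3)"
```

```text
t 65.55 pos [0.4844 0.3158 0.1216] phi -93.85 tilt [ 0.0012 -0.0018] F [ 0.3 -0.9 -1.2] q6 2.09 op 0.0275
turn [-0.55 -0.08 -0.1 ] then shift [42.1 -9.8 -1. ] | unturned [42.1 -9.8 -0.9]
```

Call:
arm_command --plan '[[[0, -0.0095, -0.001, -0.6, 0, -0.1, 0.01], [0, 0, 0, 0, 0, 0, 0.01], [0.008, 0, 0, 0, 0, 0, 0.01], [0.012, 0, 0, 0, 0, 0, 0.01], [0.01, 0, 0, 0, 0, 0, 0.01], [0.005, 0, 0, 0, 0, 0, 0.01], [0, 0, 0, 0, 0, 0, 0.01], [0, 0, 0, 0, 0, 0, 0.01]]]'

```text
t: 66.22
tool_pos: [0.4889, 0.3272, 0.0872]
tool_rot: [-2.2, 0.057, 2.183]
contact_force: [0.6, -0.4, -0.2]
opening: 0.0273
```

```bash
python3 -c "
from h import *
o=st(); go(.486,.3255,.0795,-93.3)"
```

```text
t 66.22 pos [0.4889 0.3272 0.0872] phi -93.2 tilt [0.008  0.0034] F [ 0.6 -0.4 -0.2] q6 2.09 op 0.0273
turn [ 0.1  -0.45  0.22] then shift [7.7 1.9 2.8] | unturned [7.7 1.9 2.9]
```

Call:
arm_command --plan '[[[0.001, 0.002, 0.0025, 0, -0.4, 0.2, 0.01], [0.004, 0, 0, 0, 0, 0, 0.01], [0.004, 0, 0, 0, 0, 0, 0.01], [0.001, 0, 0, 0, 0, 0, 0.01], [0, 0, 0, 0, 0, 0, 0.01], [0, 0, 0, 0, 0, 0, 0.042], [0, 0, 0, 0, 0, 0, 0.042], [0, 0, 0, 0, 0, 0, 0.042], [-0.01, 0, 0, 0, 0, 0, 0.042], [-0.025, 0, 0, 0, 0, 0, 0.042], [-0.035, 0, 0, 0, 0, 0, 0.042], [-0.035, 0, 0, 0, 0, 0, 0.05], [-0.035, 0, 0, 0, 0, 0, 0.05], [-0.03, 0, 0, 0, 0, 0, 0.05], [0, 0, 0, 0, 0, 0, 0.05], [0, 0, 0, 0, 0, 0, 0.05]]]'

```text
t: 67.55
tool_pos: [0.4853, 0.3247, 0.2585]
tool_rot: [-2.193, 0.061, 2.192]
contact_force: [-0.0, 0.4, -0.5]
opening: 0.05
```

```bash
python3 - <<'E'
from h import *
o=st(); Tw=cam2w('wrist',o); save(snap('wrist'),'w9.png')
fit('slides_a',(.4885,.3955,-3.3),[('wrist',Tw)],z=.068)
fit('slides_a',(.484,.3258,-3.3),[('wrist',Tw)],z=.068)
snap('scene'); save(IM['scene'],'s9.png'); T=cam2w('scene')
for k in ('casting_a','casting_held','cover_a','slides_a','lever_knob','jaw_post'): print(k,[(round(r['conf'],2),w(T,r['at']).round(3)) for r in mark_of('scene',k)])
a=cv2.resize(cv2.imread('pics/s9.png')[100:280,300:540],(800,600)); cv2.imwrite('pics/s9c.png',a)
E
```

```text
t 67.55 pos [0.4853 0.3247 0.2585] phi -93.22 tilt [0.0005 0.0003] F [-0.   0.4 -0.5] q6 2.09 op 0.05
slides_a x,y mm, yaw [488.7 395.1  -3. ] 1-IoU 0.02 [('wrist', 0.9)]
slides_a x,y mm, yaw [485.7 325.4  -3.5] 1-IoU 0.02 [('wrist', 0.75)]
casting_a [(0.6, array([0.486, 0.296, 0.007]))]
casting_held [(0.66, array([ 0.415, -0.529, -0.001]))]
cover_a [(0.9, array([0.52 , 0.362, 0.045])), (0.41, array([0.443, 0.363, 0.046]))]
slides_a [(0.72, array([0.488, 0.396, 0.068])), (0.71, array([0.486, 0.332, 0.07 ]))]
lever_knob [(0.6, array([ 0.667, -0.347,  0.102]))]
jaw_post [(0.76, array([ 0.552, -0.351,  0.089])), (0.53, array([0.488, 0.395, 0.068]))]
```

View pics/w9.png

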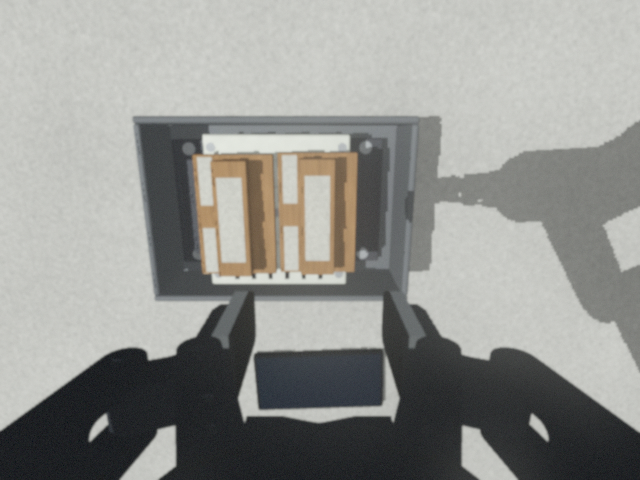

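View pics/s9c.png

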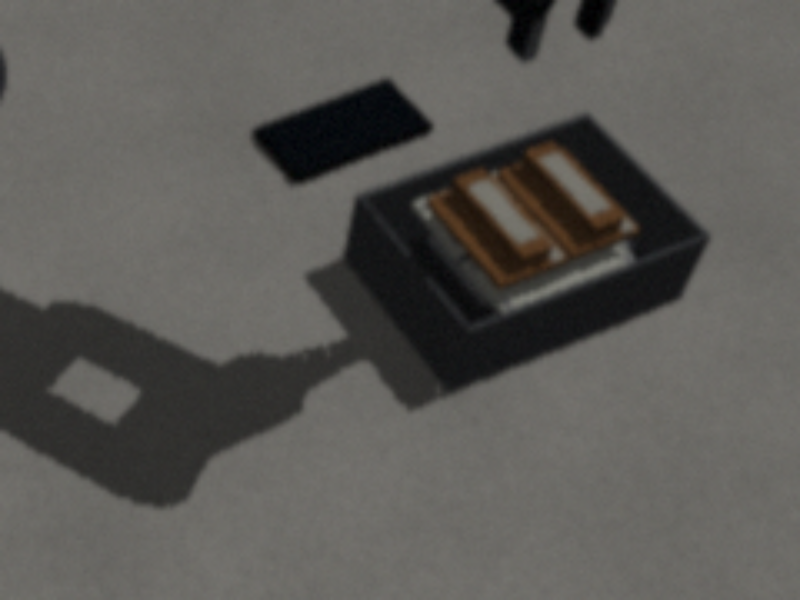

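Both boxes lie flat on the covers: wrist view at (235,215) and (318,213). No loose parts are left on the bench area in view, and the arm touches nothing. I hand the job in.

```bash
python3 -c "
from station import finish_job
print(finish_job())"
```

```text
the job is handed in; nothing more can be done
None
```

All seven parts are in the crate and the job was handed in at about 68 s of simulated time; the hand-in gave no verdict. I flipped the lever, slid the jaw fully back, and packed three castings, then both covers across them, then both slide boxes on top. One slide box was knocked aside during the run; I found it again and packed it.

**Checks that held:**
- **Clamp:** the lever knob and jaw post read about 1.2 rad and 35–36 mm, which meets both steps.
- **Castings:** fitted after release at about −65, +1 and +72 mm along the crate's y, foot down on the floor.
- **Covers:** in the wrist view they lie level with ridges up, with undersides at about 42–46 mm by the networks.
- **Slide boxes:** both lie flat, with undersides at about 68–70 mm and about 4 mm between them.
- **Robot:** the gripper was clear, with near-zero force on the tool.

**Checks that disagreed or were not made:**
- **Cover 1:** its first wrist fit found nothing and the top and scene fit was poor. A later picture and a second fit confirmed its place.
- **Held casting:** at the end the networks' only match for it was the red look-alike, because the real one is hidden under the stack.
- **Jar and dish:** I did not measure them again at the end. No move went near them.

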